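# Run a batch of biscuits through the printer

## Robot

A 7-joint arm with a two-finger parallel gripper is mounted at the origin on the work surface. World frame = base frame: x ahead of the robot, y to its left, z up, the work surface at z = 0. Lengths are in mm, angles in rad, forces in N, time in s.
With the tool pointing down it reaches from about 350 to 900 mm from the base axis. Payload 8.1 kg.
Tool frame: the origin (TCP) lies at the very end of the fingers, on their centre line; the grasp point (between the pads) lies 19 mm behind it; z points along the fingers, y is the line along which they close (so a half turn about z gives the same grasp; the last joint's range is limited). The gripper opens to 92 mm and grips with 3 to 60 N. Pads are 19 mm wide; open, the fingers measure 130 mm over their backs; the gripper's body (75 mm by 190 mm) begins 47 mm behind the grasp point.
Start: joints at [1.228, 0.434, 0.025, 1.573, -0.012, 1.134, -0.075], TCP at [148.418, -607.136, 226.742] pointing down, gripper open.
Joint ranges: [-2.62, 2.62], [-0.44, 2.09], [-1.27, 1.32], [0.08, 2.57], [-1.32, 4.46], [0.12, 2], [-2.74, 2.74]. Speed limits (rad/s): [2.22, 2.22, 3.01, 3.01, 3.14, 3.14, 3.14].

## Interface

Orientations are given as a rotation vector (axis times angle).
In Python, from station import r gives the robot as it stands.
- The arm moves only by the tool drive_tool, never from a script. Its argument "steps" is one flat list of numbers, 5 for each row, row after row: the shift along the world's x, y, z in mm, then the turn about the world's z in degrees, then the closure, from 0 (fully open) to 1 (shut). In form: [tx, ty, tz, twist, grip, tx, ty, tz, twist, grip, ...]. A call has 1 to 5 rows; each row shifts and turns the commanded pose from where the row before left it; what a row does not reach is not made up. A row lasts 1/10 s, in which the tool goes at most 50 mm and 8.59 degrees, less where a joint would pass 70% of its speed; a pose out of reach is approached as far as the arm can. A call is refused whole if a number of a shift passes 50 or a number of a turn 8.59, either way. A call with a gripper value outside its range is refused whole. The fingers move at their own pace and stop on an object; "grip_force" is the grip in N (left out, the last holds). Time passes only in rows, so rows that do not move let the fingers close. It gives the time, the measured TCP pose, the force, the opening and the grip force at its end, in the units of the state.
- r.state(): the state, without advancing time (a new reading comes with each control period).
- r.grab_frame(name): name is "scene" or "top" or "wrist"; returns the picture (400x640x3 uint8, red, green, blue); there is no depth.
- r.camera_params(name): a dict with "vfov" (degrees; the focal length in pixels is half the picture's height over the tangent of half this angle, whatever the lens; pixels are square), "cx", "cy" (the principal point, pixels), "extrinsics" (4x4, takes a point from world to camera coordinates); the wrist camera has in their place "mount" (4x4, takes a point from camera to tool coordinates, whose origin is the TCP and whose axes are the flange's). Camera axes: x right, y up, looking along -z (the intrinsics and any distortion apply to the point x, -y, -z); pixel columns grow to the right and rows downward; lengths in mm; the calibration is good to about 2 mm. A picture is of the moment at which its call begins: read the wrist's pose just before it. camera_params takes no time and is no camera call.
- r.job_done(): hands the job in; it is judged then, once.
The state is a dict: "clock": time; "joints": joint angles; "qd": joint speeds; "tau": joint torques, N m; "ee_pos": TCP position; "ee_rot": TCP orientation; "wrist_force": force on the tool from outside, world axes, zero at the start; "moment": the same for the moment, N m; "finger_gap": finger opening in mm; "finger_force": force on a finger pad.
Only numpy, scipy, OpenCV 4.12 (cv2) and the standard library are available. Lean on these libraries where they do the work, as an engineer would, in place of code of your own. Each camera call takes 0.05 s, during which the arm holds its last target. There are 200 camera calls.

## Task

Print the biscuits from the cooling rack: lay each one flat in a carrier well of its own shape, and once all are in, slide the carrier by its red grip in under the printer's hood, following the L-shaped slot to its closed end so the carrier is locked sideways. Only then press the green start button fully down; afterwards bring the carrier, with the biscuits on it, back out along the slot until it is completely clear of the hood and leave it flat on the feed bed between the fences. Finally lay every biscuit back on the rack to dry, flat and side by side, not stacked or hanging over the edge, and leave the cups, jar, bowl and timer alone.

Things in the scene. Friction and masses are not known exactly. Their poses are not given: they have to be found in the camera images.
- printer: White bench-top food printer, fixed. Origin on the table under the middle of its mouth; x points into the machine, y across, z up. In front lies a feed bed 10 mm high, x = -215 to 0 mm, between blue fences (inner faces at y = -76 and 76, 8 mm above the bed), with a blue end stop at x = -215. From x = 0 a low hood, y = -135 to 135, covers the bed; a housing 230 mm high stands over x = 160 to 300.
- slot_mouth (a point): On top of the hood's roof (6 mm thick, underside 40, top 46 mm above the table), middle of the slot at the front edge: printer x = 0, y = 0. Axes as the printer's. The L-shaped slot, edged in orange, takes the stem of the carrier's grip: it runs straight in along x (24 mm wide) to x = 52, then sideways along +y (x = 16 to 52) to y = 42.
- slot_corner (a point): On the roof's top, where the stem's centre turns the corner: printer x = 34, y = 0 mm. The carrier is then wholly past the mouth and, inside the hood (free from y = -79 to 120), can shift sideways.
- slot_end (a point): On the roof's top face, where the stem's centre stands when the carrier is locked: printer x = 34, y = 30 mm (5 mm short of touching the slot's closed end).
- start (a joint): Travel of the round green start button (26 mm wide), 0 = up, 6 mm = fully down; a spring of 5 N at full travel brings it back. It sits on the hood's roof.
- start_top (a point): Centre of the top face of the start button, pressed straight down.
- carrier: Loose aluminium plate, 160 (x) by 144 (y) by 10 mm, about 0.45 kg, on the feed bed at the start, slides easily. Origin at the centre of its underside; x points into the printer. Two round and two square wells. At x = -60, y = 0 a stem 14 mm square (10 to 42 mm above the underside) carries a red grip 26 (x) by 24 (y) by 26 mm high (42 to 68 mm), which stays above the roof.
- grip (a point): Centre of the red grip: carrier x = -60, y = 0, z = 55 mm. Its axes are the carrier's; take it across y from above.
- well_round_a (a point): Point at the centre of the floor of a round well in the carrier (48 mm wide, 5 mm deep); any round biscuit may go into any round well. Its axes are the carrier's.
- well_round_b (a point): Point at the centre of the floor of a round well in the carrier (48 mm wide, 5 mm deep); any round biscuit may go into any round well. Its axes are the carrier's.
- well_square_a (a point): Point at the centre of the floor of a square well in the carrier (46 mm a side, sides along the carrier's x and y, 5 mm deep); any square biscuit may go into any square well. Its axes are the carrier's.
- well_square_b (a point): Point at the centre of the floor of a square well in the carrier (46 mm a side, sides along the carrier's x and y, 5 mm deep); any square biscuit may go into any square well. Its axes are the carrier's.
- round_a: Round shortbread biscuit, 43 mm across, 15 mm thick, 30 g. It stands on the rack at the start. Origin at the centre of its underside, z up.
- round_b: Another round biscuit like round_a. It stands on the rack at the start. Origin at the centre of its underside, z up.
- square_a: Square shortbread biscuit, 41 by 41 mm, 15 mm thick, 30 g; sides along its x and y. It stands on the rack at the start. Origin at the centre of its underside, z up.
- square_b: Another square biscuit like square_a. It stands on the rack at the start. Origin at the centre of its underside, z up.
- rack: Black wire cooling rack, fixed, 250 by 250 mm, top 25 mm above the table. Origin on the table under its centre. Two to four biscuits lie on it, in the corners of a 100 mm square; it stays put.
- cup_a: Black baking cup with a brownie, 67 mm wide, 43 mm high, leave alone. Origin under its centre.
- cup_b: Another such cup, leave alone.
- jar: Amber glass jar with a red lid, 66 mm wide, 90 mm high, leave alone. Origin under its centre.
- bowl: Steel bowl, 100 mm wide, 50 mm high, leave alone. Origin under its centre.
- timer: White kitchen timer, 50 by 60 by 30 mm, leave alone. Origin under its centre.
Not all that is in view belongs to the job. What is shaped like the square_b but purple is not meant.

How it is judged (in metres and radians):
On the way, in this order (a step that is already met when the one before it is completed fails the run):
1. every biscuit lies flat in a well of its own shape ((distance between round_a and well_round_a below 0.0045 m or distance between round_a and well_round_b below 0.0045 m) and angle between the z axis of each of round_a, round_b, square_a, square_b and the z axis of carrier, either way round below 0.1 rad and (distance between round_b and well_round_a below 0.0045 m or distance between round_b and well_round_b below 0.0045 m) and (distance between square_a and well_square_a below 0.0045 m or distance between square_a and well_square_b below 0.0045 m) and (distance between square_b and well_square_a below 0.0045 m or distance between square_b and well_square_b below 0.0045 m)), for 0.2 s.
2. the carrier is under the hood, locked sideways at the slot's end, with the biscuits on it (x of carrier in the frame of printer between 0.078 and 0.112 m and y of carrier in the frame of printer above 0.02 m and horizontal distance between each of round_a, round_b, square_a, square_b and carrier below 0.11 m), for 0.2 s.
3. the start button is pressed while the carrier is locked in, with the biscuits on it (all of step 2 and value of joint start above 0.0045 m).
4. the carrier is out again on the feed bed, clear of the hood, with the biscuits on it (x of carrier in the frame of printer between -0.15 and -0.08 m and z of carrier in the frame of printer below 0.014 m and angle between carrier's own z axis and vertical below 0.06 rad and horizontal distance between each of round_a, round_b, square_a, square_b and carrier below 0.11 m), for 0.2 s.
At the end, for the whole second after the job is handed in: Every biscuit lies flat (0.1 rad) on the rack, centre at least 20 mm inside its edge, underside within 4 mm of its top; the carrier is flat on the feed bed, clear of the hood (its origin at printer x -150 to -80 mm); all at rest, the button up (x of round_a in the frame of rack between -0.105 and 0.105 m and y of round_a in the frame of rack between -0.105 and 0.105 m and z of round_a in the frame of rack between 0.021 and 0.029 m and angle between each of round_a, round_b, square_a, square_b's own z axis and vertical below 0.1 rad and x of round_b in the frame of rack between -0.105 and 0.105 m and y of round_b in the frame of rack between -0.105 and 0.105 m and z of round_b in the frame of rack between 0.021 and 0.029 m and x of square_a in the frame of rack between -0.105 and 0.105 m and y of square_a in the frame of rack between -0.105 and 0.105 m and z of square_a in the frame of rack between 0.021 and 0.029 m and x of square_b in the frame of rack between -0.105 and 0.105 m and y of square_b in the frame of rack between -0.105 and 0.105 m and z of square_b in the frame of rack between 0.021 and 0.029 m and x of carrier in the frame of printer between -0.15 and -0.08 m and z of carrier in the frame of printer below 0.014 m and angle between carrier's own z axis and vertical below 0.06 rad and linear speed of each of round_a, round_b, square_a, square_b, carrier below 0.02 m/s and value of joint start below 0.002 m); the robot touches nothing.
It fails at once if the start button is pressed while the carrier is not locked in (value of joint start above 0.0045 m and not (x of carrier in the frame of printer between 0.078 and 0.112 m and y of carrier in the frame of printer above 0.02 m)).
It fails at once if a cup, the jar, the bowl or the timer is shoved more than 40 mm or tipped over ((distance of cup_a from where it was at the start of the episode above 0.04 m or angle between cup_a's own z axis and vertical above 0.5 rad) or (distance of cup_b from where it was at the start of the episode above 0.04 m or angle between cup_b's own z axis and vertical above 0.5 rad) or (distance of jar from where it was at the start of the episode above 0.04 m or angle between jar's own z axis and vertical above 0.5 rad) or (distance of bowl from where it was at the start of the episode above 0.04 m or angle between bowl's own z axis and vertical above 0.5 rad) or (distance of timer from where it was at the start of the episode above 0.04 m or angle between timer's own z axis and vertical above 0.5 rad)).
Of round_a, round_b, square_a, square_b only 2 to 4 are there at a start; the rules pass over those that are not, and their reading is None.
At some moment in a run one of round_a, round_b, square_a, square_b may be knocked a few centimetres aside while the robot is not near it.
Once in a run the grip may slacken for a moment while it holds something.
It also fails if it takes over 210 s, if anything falls off the work surface, if the arm or the gripper's body presses on something with over 40 N, if the wrist force passes 120 N, or if a joint passes its speed limit or range.

## Working session

There is one attempt and no reset: what is moved stays moved. The work goes in short steps, Python scripts to look and compute and a tool call to move; the robot and the scene stay as the last step left them, time stands still between calls to the robot, and variables do not carry over. Pictures are saved under pics/ and viewed, at most 14 in all, crops included, and the job is handed in when it is done.

Besides the shell and the picture viewer there is one more tool, called after ">>>" in YAML: its name, and indented under it one key for each argument. drive_tool: Moves the arm, as the interface text tells. Its arguments: {"type":"object","properties":{"steps":{"type":"array"},"grip_force":{"type":"number"}},"required":["steps"]}

```bash
mkdir -p pics; ls
python3 - <<'E'
from station import r
import cv2, numpy as np
s=r.state(); print(s)
for n in("scene","top","wrist"):
    p=r.camera_params(n); print(n,p)
    cv2.imwrite(f"pics/{n}0.png",r.grab_frame(n)[:,:,::-1])
E
```

```text
pics
{'clock': 0.0, 'joints': array([ 1.22840993,  0.43523227,  0.02497027,  1.5740703 , -0.01158196,
        1.13401085, -0.07507049]), 'qd': array([-0.00043958,  0.00014828, -0.00092775, -0.00144641, -0.00127556,
        0.00034372, -0.00057435]), 'tau': array([ 3.32244808e-04, -6.67853308e+01,  9.84687880e-01, -3.14460397e+01,
       -6.08412805e-02,  4.29440523e-02,  1.37794123e-04]), 'ee_pos': array([ 148.25568103, -606.64392387,  225.94954494]), 'ee_rot': array([-3.11751912e+00, -3.75523282e-01,  5.41223266e-04]), 'wrist_force': array([-0.9219706 ,  0.72483023, -0.44427966]), 'moment': array([-0.04162914, -0.03058955,  0.00516411]), 'finger_force': 0.0, 'finger_gap': 91.8371379883082}
scene {'vfov': 48.615643885972744, 'cx': 321.68427239342464, 'cy': 188.80496444136534, 'extrinsics': array([[-8.69896959e-01,  4.93141681e-01,  9.51641300e-03,
         4.23070266e+02],
       [-3.18759853e-01, -5.76803296e-01,  7.52123735e-01,
         1.49032730e+02],
       [ 3.76392662e-01,  6.51236700e-01,  6.58953204e-01,
        -1.69402971e+03],
       [ 0.00000000e+00,  0.00000000e+00,  0
[... 219 characters left out ...]
e+02],
       [ 9.95247094e-01, -2.51244365e-02,  9.40849874e-02,
        -5.04437379e+02],
       [-9.45375603e-02, -1.74752337e-02,  9.95367905e-01,
        -1.07522054e+03],
       [ 0.00000000e+00,  0.00000000e+00,  0.00000000e+00,
         1.00000000e+00]])}
wrist {'vfov': 70.25752808648735, 'cx': 321.04596481231744, 'cy': 199.61989183361356, 'mount': array([[ 5.06249342e-04,  9.53373454e-01,  3.01792646e-01,
         8.16011626e+01],
       [ 9.99999847e-01, -4.15427042e-04, -3.65125367e-04,
        -7.87432755e-01],
       [-2.22728007e-04,  3.01792784e-01, -9.53373518e-01,
        -1.57063281e+02],
       [ 0.00000000e+00,  0.00000000e+00,  0.00000000e+00,
         1.00000000e+00]])}
```

View pics/top0.png

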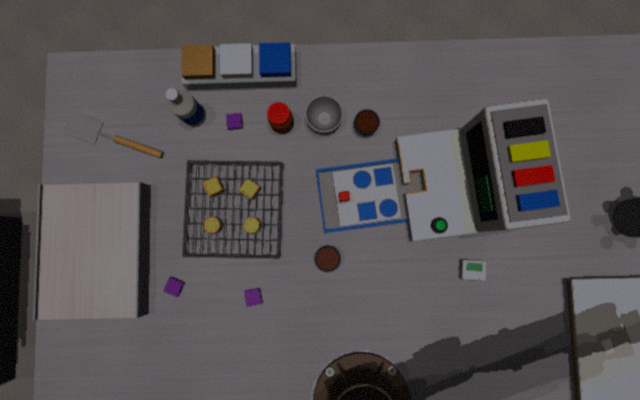

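View pics/scene0.png

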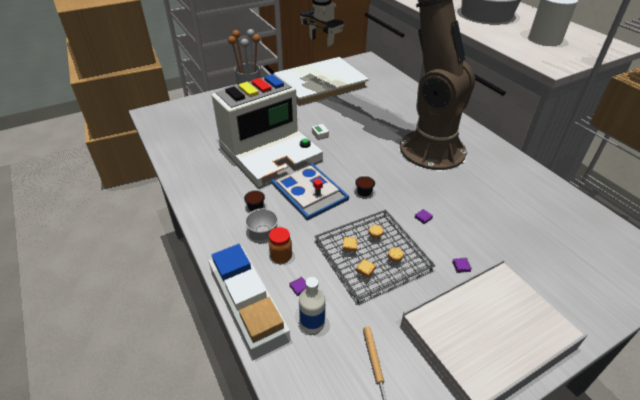

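```bash
cat > h.py <<'E'
from station import r
import cv2, numpy as np
from scipy.spatial.transform import Rotation as R
def pose(s=None):
    s=s or r.state(); T=np.eye(4); T[:3,:3]=R.from_rotvec(s['ee_rot']).as_matrix(); T[:3,3]=s['ee_pos']; return T
class Cam:
    """picture plus calibration; camera-to-world from the wrist pose read just before the frame"""
    def __init__(c,name,save=None):
        c.p=r.camera_params(name)
        c.M=pose()@c.p['mount'] if name=='wrist' else np.linalg.inv(c.p['extrinsics'])
        c.f=200/np.tan(np.radians(c.p['vfov'])/2)
        c.im=r.grab_frame(name)[:,:,::-1].copy(); c.hsv=cv2.cvtColor(c.im,cv2.COLOR_BGR2HSV)
        if save: cv2.imwrite(f'pics/{save}.png',c.im)
    def ray(c,px,z):
        px=np.atleast_2d(np.asarray(px,float))
        d=np.c_[(px[:,0]-c.p['cx'])/c.f,-(px[:,1]-c.p['cy'])/c.f,-np.ones(len(px))]@c.M[:3,:3].T
        o=c.M[:3,3]; return o+d*((z-o[2])/d[:,2])[:,None]
    def proj(c,P):
        P=np.atleast_2d(P); q=(P-c.M[:3,3])@c.M[:3,:3]
        return np.c_[c.p['cx']+c.f*q[:,0]/-q[:,2], c.p['cy']-c.f*q[:,1]/-q[:,2]]
    def blobs(c,lo,hi,amin=30,roi=None):
        m=cv2.inRange(c.hsv,np.array(lo),np.array(hi))
        if roi is not None:
            k=np.zeros_like(m); x0,y0,x1,y1=roi; k[y0:y1,x0:x1]=255; m&=k
        cs,_=cv2.findContours(m,cv2.RETR_EXTERNAL,cv2.CHAIN_APPROX_NONE)
        return sorted([k for k in cs if cv2.contourArea(k)>amin],key=cv2.contourArea,reverse=True)
def rect(c,k,z):
    """contour on plane z -> centre, sides, angle(deg), fill ratio"""
    w=c.ray(k[:,0,:],z)[:,:2].astype(np.float32); (ce,sz,a)=cv2.minAreaRect(w)
    return np.round(ce,1),np.round(sz,1),round(a,1),round(cv2.contourArea(w)/(sz[0]*sz[1]),2)
E
python3 - <<'E'
from h import *
c=Cam('top')
print('hsv bisc',c.hsv[187,212],c.hsv[225,212],'blue',c.hsv[178,384],c.hsv[225,340],'red',c.hsv[197,344],'grn',c.hsv[226,439])
for nm,lo,hi,z in(('yel',(15,90,80),(35,255,255),40),('blue',(100,100,50),(125,255,255),20),('green',(50,100,40),(75,255,255),50),('red',(0,150,80),(8,255,255),78),('purple',(135,100,40),(155,255,255),15)):
    for k in c.blobs(lo,hi,40):
        print(nm,k[:,0].mean(0).round(),cv2.contourArea(k),*rect(c,k,z))
cv2.imwrite('pics/crop1.png',cv2.resize(c.im[90:310,160:580],None,fx=1.9,fy=1.9,interpolation=cv2.INTER_CUBIC))
E
```

```text
hsv bisc [ 25 152 126] [ 27 160 123] blue [107 214 118] [115  13 121] red [  2 221 129] grn [ 69 206 114]
yel [197.  60.] 835.0 [899.1 413.8] [81.2 80.4] 88.2 0.95
yel [530. 151.] 633.0 [ 627.6 -450.9] [ 45.8 100.8] 6.4 0.91
yel [136. 146.] 230.5 [668.6 570.4] [134.5  16.9] 69.3 0.72
yel [249. 188.] 226.5 [549.3 276.7] [41.5 41.5] 55.6 0.89
yel [212. 186.] 217.5 [557.4 372.3] [41.4 40.5] 25.5 0.88
yel [211. 225.] 192.5 [456.6 373.3] [40.6 41.4] 44.2 0.76
yel [251. 225.] 188.0 [453.6 272.1] [38.6 41.1] 89.5 0.78
blue [274.  58.] 910.5 [906.9 207.2] [84.4 86.9] 89.5 0.95
blue [539. 200.] 622.5 [ 501.2 -473.9] [ 44.2 103.1] 6.0 0.91
blue [351. 197.] 444.0 [525.7 -14.7] [170.  219.5] 6.1 0.08
blue [366. 211.] 248.0 [484.5 -28.1] [44.  43.8] 6.3 0.87
blue [383. 176.] 244.5 [574.2 -73.6] [43.5 44. ] 6.7 0.89
blue [388. 208.] 214.0 [491.2 -83.3] [44.  43.5] 61.6 0.76
blue [362. 179.] 207.5 [568.2 -18.8] [42.  42.5] 88.2 0.81
green [440. 225.] 83.0 [ 441.5 -208.8] [25.1 25.4] 87.2 0.82
green [474. 267.] 61.5 [ 336.1 -287.9] [34.9 12.3] 88.7 0.87
red [534. 175.] 593.5 [ 557.5 -438.7] [42.1 95.6] 6.7 0.9
red [278. 113.] 356.0 [735.3 192.8] [56.  54.6] 88.3 0.77
red [344. 196.] 57.0 [518.6  32.2] [20.9 23.7] 8.1 0.71
purple [173. 286.] 222.5 [300.5 479.2] [41.8 41.3] 65.6 0.86
purple [253. 297.] 218.0 [269.5 272.6] [40.  40.7] 9.9 0.88
purple [234. 121.] 197.0 [735.8 319.2] [42.6 40.6] 5.0 0.85
```

View pics/crop1.png

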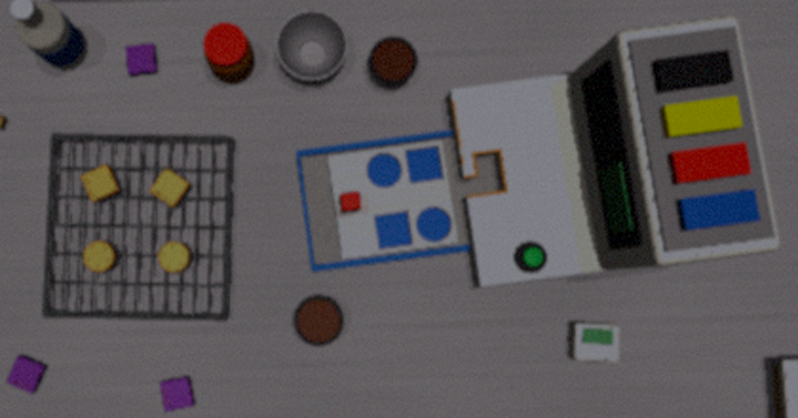

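Candidates: the yellow blobs at (212,187) and (249,188) are the squares, and (211,225) and (251,225) are the rounds. Not meant: purple squares at (234,121), (174,286) and (253,297), the yellow cartridge at (530,151) and the orange box at (198,61). The crop confirms four yellow biscuits on the rack. The carrier is at (365,195), with the grip at (344,197) and the button at (440,226).

I'll look closer at the carrier with the wrist camera.

>>> drive_tool:
  steps: [22, 44, 0, 8.26, 0, 22, 44, 0, 8.26, 0, 22, 44, 0, 8.26, 0, 22, 44, 0, 8.26, 0, 22, 44, 0, 8.26, 0]

```text
clock: 0.7
ee_pos: [258.9, -385.3, 226.7]
ee_rot: [2.782, 1.459, -0.0]
wrist_force: [1.3, 0.2, 0.7]
finger_gap: 91.8
finger_force: 0.0
```

>>> drive_tool:
  steps: [22, 44, 0, 8.26, 0, 31, 36, 0, 8.26, 0, 31, 36, 0, 8.26, 0, 31, 36, 0, 8.26, 0, 31, 36, 0, 8.26, 0]

```text
clock: 1.2
ee_pos: [405.2, -197.6, 227.0]
ee_rot: [2.088, 2.346, -0.0]
wrist_force: [0.8, -0.5, -0.4]
finger_gap: 91.7
finger_force: 0.0
```

>>> drive_tool:
  steps: [31, 36, -10, 0, 0, 31, 36, -10, 0, 0, 31, 36, -10, 0, 0, 31, 36, -10, 0, 0, 0, 0, -36, 0, 0]

```text
clock: 1.7
ee_pos: [534.5, -48.0, 153.0]
ee_rot: [2.084, 2.345, 0.014]
wrist_force: [1.1, -0.6, -1.2]
finger_gap: 91.8
finger_force: 0.0
```

>>> drive_tool:
  steps: [0, 0, -40, 0, 0, 0, 0, 0, 0, 0, 0, 0, 0, 0, 0]

```text
clock: 2.0
ee_pos: [528.0, -55.2, 111.0]
ee_rot: [-2.095, -2.34, 0.001]
wrist_force: [0.1, -0.2, 0.4]
finger_gap: 91.8
finger_force: 0.0
```

```bash
cat >> h.py <<'E'
def wells(c,z=15,roi=None):
    out=[]
    for k in c.blobs((100,120,30),(125,255,255),500,roi):
        q=rect(c,k,z)
        if 36<min(q[1]) and max(q[1])<56: out.append(q)
    return out
def yaw():
    T=pose(); return np.degrees(np.arctan2(T[1,0],T[0,0]))
E
python3 - <<'E'
from h import *
print(yaw(),r.state()['ee_pos'])
c=Cam('wrist','w1')
for q in wells(c): print(*q)
for k in c.blobs((0,150,60),(8,255,255),200): print('red',*rect(c,k,78))
E
```

```text
96.33082596387462 [528.04815779 -55.18037796 111.00640244]
[483.9 -28.3] [43.8 43.1] 6.7 0.96
[567.6 -18.1] [44.9 44.7] 6.4 0.77
[574.2 -74.1] [43.6 42.6] 6.4 0.97
[490.8 -84. ] [44.6 43.7] 6.4 0.78
red [389.   59.4] [47.1 26.9] 6.3 0.8
red [684.5 -23.9] [46.7 46.7] 21.6 0.77
red [519.3  31.4] [21.8 24. ] 6.4 0.96
```

View pics/w1.png

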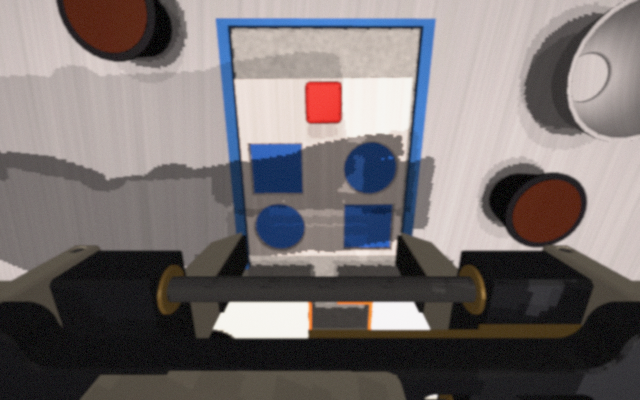

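The wrist view shows the wells: squares at (276,168) and (368,226), rounds at (371,167) and (280,226), with the grip at (323,102). It agrees with the top camera within 1 mm. Next is the rack, at the same relative height.

>>> drive_tool:
  steps: [0, 0, 25, 0, 0, -3, 47, 0, 0, 0, -3, 47, 0, 0, 0, -3, 47, 0, 0, 0, -3, 47, 0, 0, 0]

```text
clock: 2.55
ee_pos: [517.6, 134.5, 138.7]
ee_rot: [2.095, 2.337, 0.006]
wrist_force: [1.2, -0.5, -0.3]
finger_gap: 91.8
finger_force: 0.0
```

>>> drive_tool:
  steps: [-3, 47, 0, 0, 0, -3, 47, 0, 0, 0, -3, 47, 0, 0, 0, 0, 0, 0, 0, 0, 0, 0, 0, 0, 0]

```text
clock: 3.05
ee_pos: [507.9, 275.6, 138.0]
ee_rot: [2.092, 2.342, 0.005]
wrist_force: [-0.0, -0.5, -0.4]
finger_gap: 92.0
finger_force: 0.0
```

```bash
cat >> h.py <<'E'
def bisc(c,z=40,amin=300,roi=None):
    """yellow biscuits: contour on the top plane; kind from fill ratio"""
    return [q for q in (rect(c,k,z) for k in c.blobs((17,70,40),(35,255,255),amin,roi)) if 30<min(q[1]) and max(q[1])<58]
E
python3 - <<'E'
from h import *
print(yaw(),r.state()['ee_pos'])
c=Cam('wrist','w2')
for q in bisc(c): print(*q)
E
```

```text
96.4611747404697 [507.88172864 275.63979107 138.01860622]
[556.8 372.5] [38.1 38.2] 23.9 0.95
[456.6 373.6] [37.7 38.1] 5.0 0.79
```

View pics/w2.png

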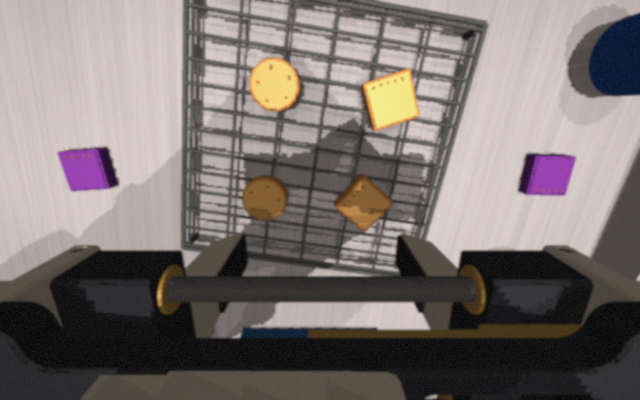

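The close view shows rounds at (275,83) and (265,198) and squares at (391,98) and (363,203), the lower two in shadow. Purple decoys lie outside the rack. I'll relax the hue range for shadow and re-measure.

```bash
sed -i 's/(17,70,40),(35/(11,90,40),(35/' h.py
python3 - <<'E'
from h import *
print(yaw(),r.state()['ee_pos'])
c=Cam('wrist')
print(c.hsv[198,265],c.hsv[203,363],c.hsv[83,275])
for q in bisc(c): print(*q)
E
```

```text
96.32268556593277 [508.31200422 273.76197412 137.54671708]
[ 17 155 133] [ 16 151 133] [ 23 125 245]
[556.  372.2] [42.7 41.6] 23.6 0.94
[457.5 372.8] [42.2 41.6] 6.4 0.79
[547.5 278.6] [42.4 44.8] 55.9 0.91
[454.7 273.2] [44.4 41.7] 88.6 0.77
```

>>> drive_tool:
  steps: [-27, -0.5, 0, 0, 0, -27, -0.5, -20, 0, 0, 0, 0, -45, 0, 0, 0, 0, -30, 0, 0, 0, 0, -10, 0, 0]
  grip_force: 15

```text
clock: 3.65
ee_pos: [453.0, 269.9, 28.9]
ee_rot: [2.098, 2.338, -0.006]
wrist_force: [-0.4, -0.5, -0.1]
finger_gap: 91.6
finger_force: 0.0
```

>>> drive_tool:
  steps: [0, 0, 0, 0, 0.2, 0, 0, 0, 0, 0.6, 0, 0, 0, 0, 1, 0, 0, 0, 0, 1, 0, 0, 0, 0, 1]

```text
clock: 4.15
ee_pos: [453.9, 273.1, 31.6]
ee_rot: [2.095, 2.34, 0.002]
wrist_force: [-0.2, 0.2, -0.2]
finger_gap: 56.3
finger_force: 0.0
```

>>> drive_tool:
  steps: [0, 0, 0, 0, 1, 0, 0, 0, 0, 1, 0, 0, 0, 0, 1, 0, 0, 0, 0, 1]

```text
clock: 4.55
ee_pos: [453.5, 272.9, 31.0]
ee_rot: [2.095, 2.341, 0.0]
wrist_force: [0.3, -0.8, 4.3]
finger_gap: 42.9
finger_force: 15.0
```

>>> drive_tool:
  steps: [0, 0, 20, 0, 1, 0, 0, 40, 0, 1, 0, 0, 40, 0, 1, 0, 0, 0, 0, 1, 0, 0, 0, 0, 1]

```text
clock: 5.05
ee_pos: [453.9, 273.0, 131.3]
ee_rot: [2.095, 2.34, 0.003]
wrist_force: [0.3, 1.0, -1.6]
finger_gap: 42.0
finger_force: 15.0
```

Run:
```python
from h import *
s=r.state();print(yaw(),s['ee_pos'],s['finger_gap'],s['finger_force'])
c=Cam('wrist','w3')
z=s['ee_pos'][2]-32+40
for q in bisc(c,z): print(*q)
print('rest',*bisc(c,40))
```

```text
96.31711146406383 [453.87014184 272.97123264 131.32923379] 41.96070771804973 14.99992847442627
[452.8 278.8] [42.5 37.3] 6.3 0.82
rest (array([554.3, 371.8]), array([45.3, 41.6]), 23.3, 0.93) (array([456.7, 373.2]), array([41.6, 41.8]), 6.3, 0.78) (array([545.8, 278.8]), array([41.5, 46.2]), 55.2, 0.92)
```

View pics/w3.png

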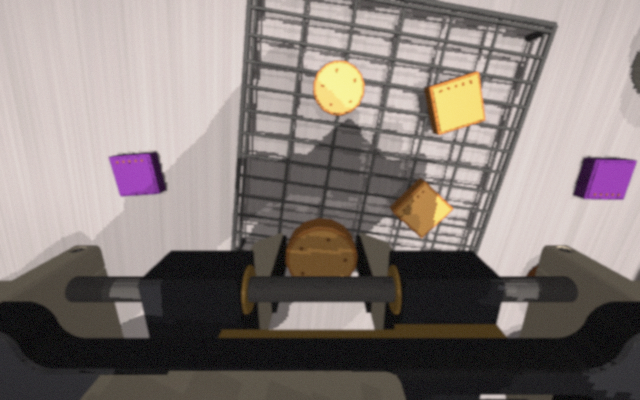

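Round biscuit is held at (321,252), centred between the pads; the other three are undisturbed. Carrying it to the round well at (490.8,-84).

>>> drive_tool:
  steps: [4.6, -44.6, 0, 0, 1, 4.6, -44.6, 0, 0, 1, 4.6, -44.6, 0, 0, 1, 4.6, -44.6, 0, 0, 1, 4.6, -44.6, 0, 0, 1]

```text
clock: 5.6
ee_pos: [475.3, 47.8, 129.3]
ee_rot: [-2.094, -2.34, 0.003]
wrist_force: [1.6, -0.6, -0.4]
finger_gap: 42.5
finger_force: 15.0
```

>>> drive_tool:
  steps: [4.6, -44.6, 0, 0, 1, 4.6, -44.6, 0, 0, 1, 4.7, -44.8, 0, 0, 1, 0, 0, -35, 0, 1, 0, 0, -35, 0, 1]

```text
clock: 6.1
ee_pos: [489.9, -86.5, 59.0]
ee_rot: [2.1, 2.336, -0.001]
wrist_force: [-0.1, 0.1, -0.4]
finger_gap: 42.6
finger_force: 15.0
```

>>> drive_tool:
  steps: [0, 0, 0, 0, 1, 0, 0, 0, 0, 1, 0, 0, 0, 0, 1]

```text
clock: 6.4
ee_pos: [491.0, -83.6, 61.7]
ee_rot: [2.094, 2.341, 0.001]
wrist_force: [0.1, -0.3, -0.4]
finger_gap: 42.2
finger_force: 15.0
```

Run:
```python
from h import *
s=r.state();print(yaw(),s['ee_pos'],s['finger_gap'],s['finger_force'])
c=Cam('wrist','w4')
for q in wells(c): print(*q)
z=s['ee_pos'][2]+8.7
for k in c.blobs((11,90,40),(35,255,255),300): print('b',*rect(c,k,z))
```

```text
96.39366888904557 [490.96132751 -83.56625847  61.71181445] 42.166982209215384 14.999921321868896
[484.1 -28.1] [44.2 43.8] 6.4 0.97
[568.1 -17.9] [45.  45.1] 6.4 0.79
[574.7 -73.9] [43.9 43. ] 6.4 0.97
b [489.9 -77.6] [42.3 36.5] 6.4 0.83
b [ 521.3 -124.5] [184.8  28.3] 6.4 0.26
b [ 537.8 -100.5] [ 8.4 35.4] 13.6 0.57
b [ 448.4 -110.6] [35.3  8.4] 89.1 0.57
```

View pics/w4.png

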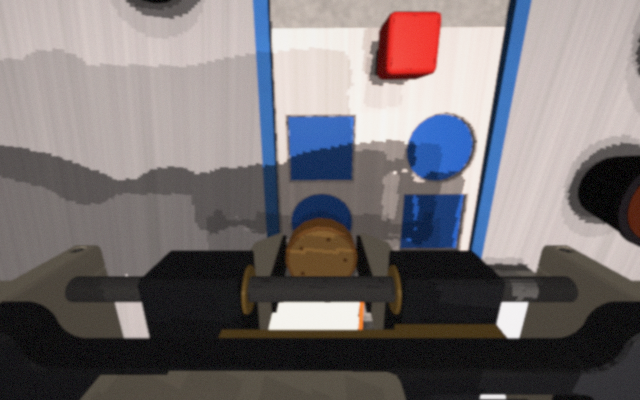

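>>> drive_tool:
  steps: [0.3, -0.4, -15, 0, 1, 0, 0, -10, 0, 1, 0, 0, -8, 0, 1, 0, 0, -4, 0, 1, 0, 0, -2, 0, 1]

```text
clock: 6.95
ee_pos: [490.5, -84.4, 21.6]
ee_rot: [-2.095, -2.341, 0.0]
wrist_force: [0.1, 0.1, -1.3]
finger_gap: 42.4
finger_force: 15.0
```

>>> drive_tool:
  steps: [0, 0, 0, 0, 1, 0, 0, 0, 0, 1, 0, 0, 0, 0, 1]

```text
clock: 7.25
ee_pos: [490.8, -84.6, 22.0]
ee_rot: [2.095, 2.34, 0.0]
wrist_force: [-0.1, -1.3, 0.1]
finger_gap: 42.5
finger_force: 15.0
```

>>> drive_tool:
  steps: [0, 0, 0, 0, 0.4, 0, 0, 0, 0, 0.4, 0, 0, 0, 0, 0.4, 0, 0, 10, 0, 0.4, 0, 0, 40, 0, 0.4]

```text
clock: 7.75
ee_pos: [488.2, -84.4, 70.1]
ee_rot: [-2.091, -2.337, 0.005]
wrist_force: [-0.5, -0.5, 0.0]
finger_gap: 54.9
finger_force: 0.0
```

>>> drive_tool:
  steps: [0, 40, 30, 0, 0.2, 0, 30, 10, 0, 0, 0, 0, 0, 0, 0, 0, 0, 0, 0, 0]

```text
clock: 8.15
ee_pos: [490.7, -14.2, 112.5]
ee_rot: [2.093, 2.342, 0.001]
wrist_force: [-0.3, -0.6, 0.2]
finger_gap: 82.5
finger_force: 0.0
```

Run:
```python
from h import *
s=r.state();print(yaw(),s['ee_pos'],s['finger_gap'],s['finger_force'])
c=Cam('wrist','w5')
for q in wells(c): print(*q)
for q in bisc(c,30): print('b',*q)
```

```text
96.43241015214308 [490.73872969 -14.20293535 112.49107421] 82.45321822345585 0.0
[483.9 -28.4] [43.2 41.8] 6.5 0.98
[567.9 -18.2] [44.7 43.8] 51.1 0.76
```

View pics/w5.png

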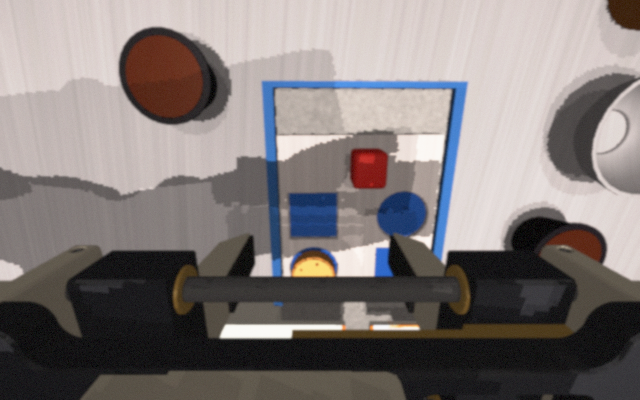

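Biscuit sits in its well at (314,263) with an even blue ring around it. Going for the second round, with a look beforehand.

>>> drive_tool:
  steps: [-4.5, 46, 5, 0, 0, -4.5, 46, 5, 0, 0, -4.5, 46, 5, 0, 0, -4.5, 46, 5, 0, 0, -4.5, 46, 5, 0, 0]

```text
clock: 8.7
ee_pos: [468.0, 215.4, 136.3]
ee_rot: [2.098, 2.338, -0.003]
wrist_force: [1.2, 0.2, -0.5]
finger_gap: 91.5
finger_force: 0.0
```

>>> drive_tool:
  steps: [-4.5, 46, 0, 0, 0, -4.5, 46, 0, 0, 0, 0, 0, 0, 0, 0, 0, 0, 0, 0, 0]

```text
clock: 9.1
ee_pos: [458.9, 307.2, 135.8]
ee_rot: [-2.094, -2.342, 0.003]
wrist_force: [0.5, -0.2, 0.1]
finger_gap: 91.9
finger_force: 0.0
```

```bash
cat > look.py <<'E'
from h import *
import sys
s=r.state();print(yaw().round(1),s['ee_pos'].round(1),round(s['finger_gap'],1),round(s['finger_force'],1))
c=Cam(sys.argv[1],sys.argv[3] if len(sys.argv)>3 else None)
for q in bisc(c,float(sys.argv[2]),150 if sys.argv[1]=='top' else 300): print('b',*q)
for q in wells(c): print('well',*q)
E
python3 look.py wrist 40
```

```text
96.4 [458.9 307.2 135.8] 91.9 0.0
b [554.7 372.7] [44.2 42.8] 23.6 0.93
b [456.8 373.8] [41.4 41.9] 51.4 0.78
b [545.7 279.2] [41.9 47.5] 54.6 0.55
```

>>> drive_tool:
  steps: [-1, 33, 0, 0, 0, -1, 33, -20, 0, 0, 0, 0, -45, 0, 0, 0, 0, -30, 0, 0.2, 0, 0, -9, 0, 0.4]

```text
clock: 9.65
ee_pos: [456.8, 369.0, 29.2]
ee_rot: [2.098, 2.337, -0.01]
wrist_force: [-0.8, -0.9, 0.0]
finger_gap: 80.4
finger_force: 0.0
```

>>> drive_tool:
  steps: [0, 0, 0, 0, 0.4, 0, 0, 0, 0, 1, 0, 0, 0, 0, 1, 0, 0, 0, 0, 1, 0, 0, 0, 0, 1]

```text
clock: 10.15
ee_pos: [457.7, 373.8, 33.8]
ee_rot: [2.095, 2.34, 0.003]
wrist_force: [0.1, -1.2, 5.6]
finger_gap: 42.3
finger_force: 15.0
```

>>> drive_tool:
  steps: [0, 0, 0, 0, 1, 0, 0, 20, 0, 1, 0, 0, 40, 0, 1, 0, 0, 40, 0, 1, 0, 0, 0, 0, 1]

```text
clock: 10.65
ee_pos: [459.0, 376.3, 138.4]
ee_rot: [2.095, 2.34, 0.014]
wrist_force: [0.0, -0.4, 0.9]
finger_gap: 42.1
finger_force: 15.0
```

>>> drive_tool:
  steps: [12.4, -43.5, 0, 0, 1, 12.4, -43.5, 0, 0, 1, 12.4, -43.5, 0, 0, 1, 12.4, -43.5, 0, 0, 1, 12.4, -43.5, 0, 0, 1]

```text
clock: 11.15
ee_pos: [519.2, 154.1, 132.5]
ee_rot: [2.095, 2.341, -0.0]
wrist_force: [0.6, -0.1, 0.2]
finger_gap: 42.4
finger_force: 15.0
```

>>> drive_tool:
  steps: [12.4, -43.5, 0, 0, 1, 12.4, -43.5, 0, 0, 1, 12.4, -43.5, 0, 0, 1, 12.4, -43.5, 0, 0, 1, 0, 0, -35, 0, 1]

```text
clock: 11.65
ee_pos: [573.1, -26.6, 100.2]
ee_rot: [2.102, 2.324, 0.003]
wrist_force: [1.1, -0.6, -1.0]
finger_gap: 42.1
finger_force: 15.0
```

>>> drive_tool:
  steps: [0, 0, -25, 0, 1, 0, 0, 0, 0, 1, 0, 0, 0, 0, 1, 0, 0, 0, 0, 1]

```text
clock: 12.05
ee_pos: [569.6, -17.3, 74.1]
ee_rot: [2.093, 2.341, 0.002]
wrist_force: [0.3, -0.2, 0.7]
finger_gap: 42.0
finger_force: 15.0
```

```bash
python3 look.py wrist 80
```

```text
96.4 [569.6 -17.3  74.1] 42.0 15.0
b [568.5 -11.6] [42.8 39.7] 6.4 0.8
well [483.9 -28.5] [43.7 42.7] 6.4 0.97
```

>>> drive_tool:
  steps: [-1, -0.9, -25, 0, 1, 0, 0, -14, 0, 1, 0, 0, -7, 0, 1, 0, 0, -3, 0, 1, 0, 0, -2, 0, 1]

```text
clock: 12.6
ee_pos: [568.1, -18.7, 22.9]
ee_rot: [2.095, 2.34, -0.0]
wrist_force: [-5.0, -1.4, 17.6]
finger_gap: 42.3
finger_force: 15.0
```

>>> drive_tool:
  steps: [0, 0, 0, 0, 1, 0, 0, 0, 0, 1]

```text
clock: 12.8
ee_pos: [568.2, -18.7, 23.0]
ee_rot: [2.094, 2.34, 0.001]
wrist_force: [-2.9, -0.3, 6.9]
finger_gap: 42.0
finger_force: 15.0
```

>>> drive_tool:
  steps: [0, 0, 0, 0, 0.4, 0, 0, 0, 0, 0.4, 0, 0, 0, 0, 0.4, 0, 0, 10, 0, 0.4, 0, 0, 40, 0, 0.4]

```text
clock: 13.3
ee_pos: [565.1, -19.3, 69.6]
ee_rot: [-2.092, -2.337, 0.007]
wrist_force: [0.9, -1.2, 0.1]
finger_gap: 55.2
finger_force: 0.0
```

>>> drive_tool:
  steps: [0, 45, 30, 0, 0.2, 0, 45, 10, 0, 0, 0, 45, 10, 0, 0, 0, 0, 0, 0, 0, 0, 0, 0, 0, 0]

```text
clock: 13.8
ee_pos: [567.7, 114.3, 120.4]
ee_rot: [2.091, 2.344, 0.002]
wrist_force: [0.4, -1.1, -0.5]
finger_gap: 89.4
finger_force: 0.0
```

```bash
python3 look.py wrist 30 w6; python3 look.py top 30
python3 - <<'E'
import cv2
a=cv2.imread('pics/w6.png');cv2.imwrite('pics/w6c.png',cv2.resize(a[150:330,180:480],None,fx=2.2,fy=2.2))
E
```

```text
96.5 [567.7 114.3 120.4] 89.4 0.0
well [485.3 -31. ] [41.4 37.4] 6.5 0.58
96.4 [567.7 112.4 119.8] 90.8 0.0
b [558.4 373.5] [45.5 44.1] 21.7 0.87
b [550.2 277.6] [45.5 44.8] 55.6 0.84
```

View pics/w6c.png

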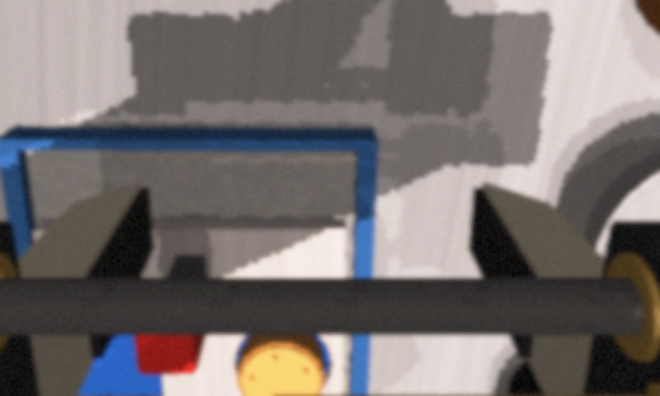

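>>> drive_tool:
  steps: [-10.5, 23, 3, -8.16, 0, -10.5, 23, 3, -8.16, 0, -10.5, 23, 3, -8.16, 0, -10.5, 23, 3, -8.16, 0, -10.5, 23, 3, -8.16, 0]

```text
clock: 14.4
ee_pos: [515.2, 226.5, 134.3]
ee_rot: [2.786, 1.451, -0.001]
wrist_force: [0.2, -0.2, -0.9]
finger_gap: 92.0
finger_force: 0.0
```

>>> drive_tool:
  steps: [0, 0, 0, 0, 0, 0, 0, 0, 0, 0]

```text
clock: 14.6
ee_pos: [515.4, 226.6, 134.3]
ee_rot: [2.778, 1.464, -0.001]
wrist_force: [-0.8, 0.4, 0.4]
finger_gap: 91.9
finger_force: 0.0
```

```bash
python3 look.py wrist 40 w7
```

```text
55.6 [515.4 226.6 134.3] 91.9 0.0
b [557.5 370.9] [41.7 43.4] 23.4 0.88
b [548.9 276.7] [41.6 41.8] 54.1 0.93
```

>>> drive_tool:
  steps: [16.7, 25, 0, 0, 0, 16.8, 25.1, -10, 0, 0, 0, 0, -45, 0, 0, 0, 0, -35, 0, 0.2, 0, 0, -12, 0, 0.3]

```text
clock: 15.15
ee_pos: [547.5, 274.2, 28.5]
ee_rot: [2.78, 1.461, -0.01]
wrist_force: [-0.3, 0.0, 0.3]
finger_gap: 80.1
finger_force: 0.0
```

>>> drive_tool:
  steps: [0, 0, 0, 0, 0.4, 0, 0, 0, 0, 1, 0, 0, 0, 0, 1, 0, 0, 0, 0, 1, 0, 0, 0, 0, 1]

```text
clock: 15.65
ee_pos: [549.4, 278.0, 33.7]
ee_rot: [2.78, 1.464, 0.003]
wrist_force: [0.7, -0.5, 5.5]
finger_gap: 40.9
finger_force: 15.3
```

>>> drive_tool:
  steps: [0, 0, 0, 0, 1, 0, 0, 0, 0, 1]

```text
clock: 15.85
ee_pos: [549.4, 278.0, 33.7]
ee_rot: [2.78, 1.463, 0.003]
wrist_force: [-1.2, -1.9, 7.5]
finger_gap: 40.6
finger_force: 15.0
```

>>> drive_tool:
  steps: [0, 0, 20, 0, 1, 0, 0, 40, 0, 1, 0, 0, 40, 0, 1, 0, 0, 0, 0, 1, 0, 0, 0, 0, 1]

```text
clock: 16.35
ee_pos: [549.2, 278.1, 133.7]
ee_rot: [2.78, 1.464, 0.004]
wrist_force: [0.5, -1.0, -0.9]
finger_gap: 40.7
finger_force: 15.0
```

>>> drive_tool:
  steps: [3.2, -43.8, 0, 8.16, 1, 3.2, -43.8, 0, 8.16, 1, 3.2, -43.8, 0, 8.16, 1, 3.2, -43.8, 0, 8.16, 1, 3.2, -43.8, 0, 8.16, 1]

```text
clock: 16.85
ee_pos: [563.6, 56.8, 131.0]
ee_rot: [-2.087, -2.346, 0.003]
wrist_force: [0.7, -0.2, 0.0]
finger_gap: 40.7
finger_force: 15.0
```

>>> drive_tool:
  steps: [3.2, -43.8, 0, 0, 1, 3.2, -43.8, 0, 0, 1, 3.2, -43.8, 0, 0, 1, 0, 0, -35, 0, 1, 0, 0, -25, 0, 1]

```text
clock: 17.35
ee_pos: [573.0, -75.3, 69.9]
ee_rot: [-2.099, -2.336, 0.003]
wrist_force: [0.6, 1.2, -0.4]
finger_gap: 40.7
finger_force: 15.0
```

>>> drive_tool:
  steps: [0, 0, 0, 0, 1, 0, 0, 0, 0, 1, 0, 0, 0, 0, 1]

```text
clock: 17.65
ee_pos: [575.0, -72.0, 73.4]
ee_rot: [2.094, 2.341, 0.001]
wrist_force: [0.9, -0.1, 0.4]
finger_gap: 40.7
finger_force: 15.0
```

```bash
python3 look.py wrist 81 w8
```

```text
96.4 [575.  -72.   73.4] 40.7 15.0
b [573.8 -66.1] [41.2 38. ] 6.4 0.95
b [567.3 -11.5] [30.4 30.4] 50.2 0.79
b [511.6 -59.3] [33.2 31.9] 6.4 0.78
well [484.4 -28.5] [43.9 44.2] 6.4 0.96
```

View pics/w8.png

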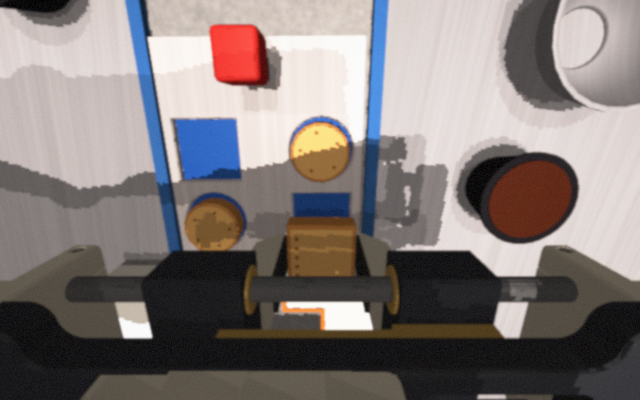

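>>> drive_tool:
  steps: [-0.3, -0.7, -25, 0, 1, 0, 0, -13, 0, 1, 0, 0, -7, 0, 1, 0, 0, -3, 0, 1, 0, 0, -1, 0, 1]

```text
clock: 18.2
ee_pos: [574.2, -73.2, 23.7]
ee_rot: [2.095, 2.341, 0.0]
wrist_force: [-2.0, 0.4, 3.3]
finger_gap: 40.7
finger_force: 15.0
```

>>> drive_tool:
  steps: [0, 0, 0, 0, 1, 0, 0, 0, 0, 1]

```text
clock: 18.4
ee_pos: [574.4, -73.3, 24.0]
ee_rot: [2.095, 2.34, 0.001]
wrist_force: [-1.4, 0.7, -0.1]
finger_gap: 40.7
finger_force: 15.0
```

Seated without resistance. Releasing, then on to the last square.

>>> drive_tool:
  steps: [0, 0, 0, 0, 0.4, 0, 0, 0, 0, 0.4, 0, 0, 0, 0, 0.4, 0, 0, 10, 0, 0.4, 0, 0, 40, 0, 0.4]

```text
clock: 18.9
ee_pos: [571.3, -73.4, 71.3]
ee_rot: [-2.091, -2.337, 0.006]
wrist_force: [0.8, -0.4, -0.1]
finger_gap: 54.8
finger_force: 0.0
```

>>> drive_tool:
  steps: [0, 48, 15, 0, 0.2, 0, 48, 15, 0, 0, 0, 48, 15, 0, 0, 0, 48, 15, 0, 0, 0, 48, 0, 8.4, 0]

```text
clock: 19.4
ee_pos: [575.0, 168.2, 136.4]
ee_rot: [1.916, 2.486, 0.006]
wrist_force: [1.0, -0.0, 0.2]
finger_gap: 89.8
finger_force: 0.0
```

>>> drive_tool:
  steps: [0, 48, 0, 8.4, 0, 0, 48, 0, 0, 0, 0, 37, 0, 0, 0, 0, 0, 0, 0, 0, 0, 0, 0, 0, 0]

```text
clock: 19.9
ee_pos: [573.6, 299.5, 133.6]
ee_rot: [-1.728, -2.624, -0.0]
wrist_force: [0.3, -1.1, 0.4]
finger_gap: 91.5
finger_force: 0.0
```

```bash
python3 look.py wrist 40 w9; python3 look.py top 30
```

```text
113.3 [573.6 299.5 133.6] 91.5 0.0
b [557.2 372.5] [41.9 41.8] 23.3 0.93
113.1 [574.2 297.8 133.4] 91.8 0.0
b [573.9 -74.4] [41.2 40.1] 6.7 0.87
b [491.3 -85.5] [38.  39.5] 25.1 0.79
b [567.9 -19.4] [39.  39.5] 88.2 0.78
```

>>> drive_tool:
  steps: [-8.5, 37.3, 0, 0, 0, -8.5, 37.4, -10, 0, 0, 0, 0, -45, 0, 0, 0, 0, -35, 0, 0.2, 0, 0, -11, 0, 0.3]

```text
clock: 20.5
ee_pos: [556.1, 369.4, 28.4]
ee_rot: [-1.733, -2.62, 0.01]
wrist_force: [-0.2, -0.9, -0.0]
finger_gap: 80.3
finger_force: 0.0
```

>>> drive_tool:
  steps: [0, 0, 0, 0, 0.4, 0, 0, 0, 0, 0.4, 0, 0, 0, 0, 1, 0, 0, 0, 0, 1, 0, 0, 0, 0, 1]

```text
clock: 21.0
ee_pos: [557.6, 373.6, 33.4]
ee_rot: [1.731, 2.621, 0.003]
wrist_force: [1.9, 0.3, 6.9]
finger_gap: 41.0
finger_force: 15.2
```

>>> drive_tool:
  steps: [0, 0, 0, 0, 1, 0, 0, 0, 0, 1]

```text
clock: 21.2
ee_pos: [557.6, 373.6, 33.3]
ee_rot: [1.731, 2.621, 0.002]
wrist_force: [-0.6, -1.9, 5.6]
finger_gap: 40.5
finger_force: 15.0
```

>>> drive_tool:
  steps: [0, 0, 20, 0, 1, 0, 0, 40, 0, 1, 0, 0, 40, 0, 1, 0, 0, 0, 0, 1, 0, 0, 0, 0, 1]

```text
clock: 21.7
ee_pos: [557.5, 373.7, 133.4]
ee_rot: [1.73, 2.621, 0.003]
wrist_force: [0.3, -0.3, -0.5]
finger_gap: 41.0
finger_force: 15.0
```

>>> drive_tool:
  steps: [-8.1, -44.6, 0, -8.4, 1, -8.1, -44.6, 0, -8.4, 1, -8.1, -44.6, 0, 0, 1, -8.1, -44.6, 0, 0, 1, -8.1, -44.6, 0, 0, 1]

```text
clock: 22.2
ee_pos: [515.1, 148.0, 130.8]
ee_rot: [-2.095, -2.34, 0.003]
wrist_force: [0.4, -0.7, 0.7]
finger_gap: 41.1
finger_force: 15.0
```

>>> drive_tool:
  steps: [-8.1, -44.6, 0, 0, 1, -8.1, -44.6, 0, 0, 1, -8.1, -44.6, 0, 0, 1, -8.2, -44.4, 0, 0, 1, 0, 0, -35, 0, 1]

```text
clock: 22.7
ee_pos: [484.4, -36.2, 98.3]
ee_rot: [2.104, 2.326, -0.002]
wrist_force: [0.5, 0.0, -1.2]
finger_gap: 40.9
finger_force: 15.0
```

>>> drive_tool:
  steps: [0, 0, -25, 0, 1, 0, 0, 0, 0, 1, 0, 0, 0, 0, 1, 0, 0, 0, 0, 1]

```text
clock: 23.1
ee_pos: [484.6, -27.4, 72.9]
ee_rot: [2.094, 2.341, 0.001]
wrist_force: [-0.5, -0.0, -1.3]
finger_gap: 40.6
finger_force: 15.0
```

```bash
python3 look.py wrist 81 w10
```

```text
96.4 [484.6 -27.4  72.9] 40.6 15.0
b [483.4 -21.2] [41.1 37.9] 6.4 0.95
b [541.7   1.2] [30.6 33.8] 68.8 0.78
```

>>> drive_tool:
  steps: [0, 0, -25, 0, 1, 0, 0, -13, 0, 1, 0, 0, -7, 0, 1, 0, 0, -3, 0, 1, 0, 0, -1, 0, 1]

```text
clock: 23.65
ee_pos: [484.1, -27.8, 23.2]
ee_rot: [2.095, 2.341, 0.0]
wrist_force: [-1.6, -0.0, 3.8]
finger_gap: 40.6
finger_force: 15.0
```

>>> drive_tool:
  steps: [0, 0, 0, 0, 1, 0, 0, 0, 0, 1]

```text
clock: 23.85
ee_pos: [484.4, -27.9, 23.6]
ee_rot: [2.095, 2.34, 0.001]
wrist_force: [0.3, -0.5, -0.1]
finger_gap: 40.7
finger_force: 15.0
```

>>> drive_tool:
  steps: [0, 0, 0, 0, 0.4, 0, 0, 0, 0, 0.4, 0, 0, 0, 0, 0.4, 0, 0, 10, 0, 0.4, 0, 0, 40, 0, 0.4]

```text
clock: 24.35
ee_pos: [481.7, -28.0, 71.6]
ee_rot: [-2.092, -2.338, 0.006]
wrist_force: [1.4, -0.9, 0.6]
finger_gap: 55.5
finger_force: 0.0
```

>>> drive_tool:
  steps: [0, 45, 30, 0, 0.4, 0, 45, 20, 0, 0.4, 0, 45, 20, 0, 0.4, 0, 45, 0, 0, 0.4, 0, 0, 0, 0, 0.4]

```text
clock: 24.85
ee_pos: [483.7, 156.5, 143.1]
ee_rot: [-2.084, -2.349, -0.009]
wrist_force: [-0.3, -0.5, 0.6]
finger_gap: 55.2
finger_force: 0.0
```

```bash
python3 look.py wrist 30; python3 look.py top 30 t2;python3 - <<'E'
from h import *
a=cv2.imread('pics/t2.png');cv2.imwrite('pics/t2c.png',cv2.resize(a[140:260,300:500],None,fx=3.5,fy=3.5,interpolation=cv2.INTER_CUBIC))
c=Cam('top')
for nm,lo,hi,z in(('red',(0,150,60),(8,255,255),78),('green',(50,100,40),(75,255,255),50),('orange',(8,150,60),(18,255,255),46),('fence',(100,100,50),(125,255,255),18)):
    for k in c.blobs(lo,hi,10,(310,150,460,240)): print(nm,k[:,0].mean(0),*rect(c,k,z))
E
```

```text
96.8 [483.7 156.5 143.1] 55.2 0.0
96.7 [483.6 152.5 142.1] 55.3 0.0
b [574.  -74.4] [40.8 40.1] 6.7 0.88
b [484. -29.] [39.7 39.9] 7.4 0.88
b [567.4 -19.1] [38.4 40. ] 61.6 0.78
b [491.2 -85.9] [38.1 40.5] 43.1 0.76
red [343.80645161 195.41935484] [519.3  32.9] [22.3 22.5] 88.5 0.77
green [440.25806452 224.77419355] [ 442.1 -209.4] [28.1 27. ] 42.8 0.77
fence [350.96428571 167.19387755] [605.4  -3.2] [ 48.  222.8] 17.1 0.14
fence [380.48214286 223.3125    ] [450.5 -62.1] [  9.5 142. ] 5.5 0.62
```

View pics/t2c.png

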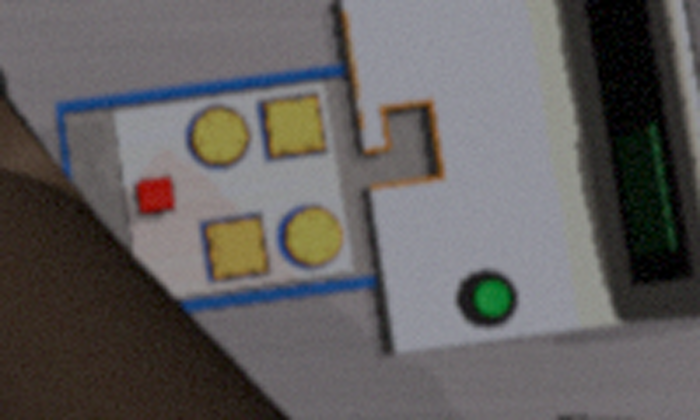

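All four biscuits sit in their wells: in the crop, rounds at (218,136) and (312,236), squares at (293,126) and (237,247). The slot mouth is around (366,170) and the button at (490,298). I'll measure the slot more closely from above the hood.

>>> drive_tool:
  steps: [6.6, -44.6, 0, 0, 0.4, 6.6, -44.6, 0, 0, 0.4, 6.6, -44.6, 0, 0, 0.4, 6.6, -44.6, 0, 0, 0.4, 6.6, -44.6, 0, 0, 0.4]

```text
clock: 25.5
ee_pos: [516.1, -78.3, 140.8]
ee_rot: [-2.099, -2.338, 0.002]
wrist_force: [1.5, 1.3, -0.1]
finger_gap: 54.9
finger_force: 0.0
```

>>> drive_tool:
  steps: [6.6, -44.6, 0, 0, 0.4, 6.6, -44.6, 0, 0, 0.4, 0, 0, 0, 0, 0.4, 0, 0, 0, 0, 0.4, 0, 0, 0, 0, 0.4]

```text
clock: 26.0
ee_pos: [529.5, -163.2, 140.8]
ee_rot: [-2.095, -2.34, 0.0]
wrist_force: [0.1, 0.3, -0.5]
finger_gap: 55.0
finger_force: 0.0
```

```bash
python3 look.py wrist 30 w11
python3 - <<'E'
from h import *
c=Cam('wrist')
a=np.radians(6.4); X=np.array([np.sin(a),-np.cos(a)]); Y=np.array([np.cos(a),np.sin(a)])
def rep(nm,k,z):
    w=c.ray(k[:,0],z)[:,:2]; print(nm,k[:,0].mean(0).round(),'x',(w@X).min().round(1),(w@X).max().round(1),'y',(w@Y).min().round(1),(w@Y).max().round(1))
for k in c.blobs((5,130,60),(20,255,255),80): rep('orange',k,46)
for k in c.blobs((0,150,60),(4,255,255),200): rep('red',k,78)
for k in c.blobs((100,120,30),(125,255,255),300): rep('blue',k,18)
E
```

```text
96.3 [ 529.5 -163.2  140.8] 55.0 0.0
b [483.8 -29.9] [40.1 41.2] 6.3 0.96
b [567.1 -19.5] [42.3 41.8] 6.3 0.77
b [573.5 -75. ] [41.3 39.4] 6.3 0.97
b [491.5 -86.6] [41.  41.2] 43.3 0.78
orange [563.  77.] x 86.2 140.6 y 677.1 732.1
orange [286.  41.] x 67.7 105.7 y 461.2 498.4
orange [384.  40.] x 66.3 105.7 y 538.5 577.6
orange [385. 332.] x 359.2 375.3 y 422.4 734.1
orange [381. 109.] x 120.1 156.3 y 538.9 577.4
orange [289. 112.] x 121.7 159.8 y 461.4 499.3
orange [350. 198.] x 184.3 238.0 y 505.9 565.1
orange [226. 289.] x 287.6 344.2 y 401.3 421.7
orange [416. 289.] x 287.4 343.9 y 594.5 614.3
blue [422.  78.] x 49.5 182.4 y 595.1 604.9
blue [248.  78.] x 49.5 181.5 y 436.5 445.9
```

View pics/w11.png

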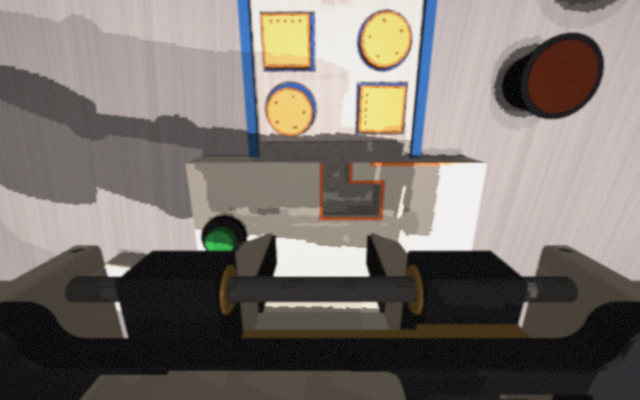

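The view shows the L slot, orange, at (350,190) and the button at (222,238). The carrier is centred between the fences. Slot origin along the printer axis is X≈184, Y≈520.5, so the grip needs +191 along printer x, then +30 along printer y.

>>> drive_tool:
  steps: [-2, 39, 0, 0, 0.4, -2, 39, 0, 0, 0.4, -2, 39, 0, 0, 0.4, -2, 39, 0, 0, 0.4, -1.8, 38.8, 0, 0, 0.4]

```text
clock: 26.6
ee_pos: [519.7, 33.9, 141.1]
ee_rot: [2.093, 2.343, 0.0]
wrist_force: [0.8, 0.1, -0.6]
finger_gap: 55.1
finger_force: 0.0
```

>>> drive_tool:
  steps: [0, 0, -35, 0, 0.4, 0, 0, -25, 0, 0.4, 0, 0, -15, 0, 0.4, 0, 0, -8, 0, 0.4, 0, 0, -3, 0, 0.4]

```text
clock: 27.1
ee_pos: [519.9, 31.9, 54.4]
ee_rot: [-2.093, -2.342, 0.001]
wrist_force: [-0.4, 0.1, 0.6]
finger_gap: 55.4
finger_force: 0.0
```

>>> drive_tool:
  steps: [0, 0, 0, 0, 0.5, 0, 0, 0, 0, 0.7, 0, 0, 0, 0, 1, 0, 0, 0, 0, 1, 0, 0, 0, 0, 1]
  grip_force: 25

```text
clock: 27.6
ee_pos: [520.8, 31.2, 55.3]
ee_rot: [2.095, 2.34, 0.001]
wrist_force: [0.1, -0.4, 3.1]
finger_gap: 23.9
finger_force: 25.0
```

>>> drive_tool:
  steps: [0, 0, 0, 0, 1, 0, 0, 0, 0, 1, 0, 0, 0, 0, 1]

```text
clock: 27.9
ee_pos: [520.8, 31.2, 55.3]
ee_rot: [2.095, 2.34, 0.001]
wrist_force: [-1.0, -0.7, 6.6]
finger_gap: 23.8
finger_force: 25.0
```

>>> drive_tool:
  steps: [0.56, -4.97, 0, 0, 1, 1.11, -9.94, 0, 0, 1, 1.67, -14.91, 0, 0, 1, 1.67, -14.91, 0, 0, 1, 1.67, -14.91, 0, 0, 1]

```text
clock: 28.4
ee_pos: [527.7, -28.9, 55.3]
ee_rot: [2.095, 2.341, 0.002]
wrist_force: [0.6, 3.0, 5.9]
finger_gap: 23.9
finger_force: 25.0
```

>>> drive_tool:
  steps: [1.67, -14.91, 0, 0, 1, 1.67, -14.91, 0, 0, 1, 1.67, -14.91, 0, 0, 1, 1.67, -14.91, 0, 0, 1, 1.67, -14.91, 0, 0, 1]

```text
clock: 28.9
ee_pos: [536.0, -103.7, 55.3]
ee_rot: [2.095, 2.34, 0.002]
wrist_force: [0.1, 3.0, 6.6]
finger_gap: 23.8
finger_force: 25.0
```

>>> drive_tool:
  steps: [1.67, -14.91, 0, 0, 1, 1.67, -14.91, 0, 0, 1, 1.34, -11.93, 0, 0, 1, 1.0, -8.94, 0, 0, 1, 0.56, -4.97, 0, 0, 1]

```text
clock: 29.4
ee_pos: [542.1, -159.9, 55.3]
ee_rot: [2.096, 2.339, 0.001]
wrist_force: [-1.4, 3.0, 6.7]
finger_gap: 23.7
finger_force: 25.0
```

>>> drive_tool:
  steps: [0, 0, 0, 0, 1, 0, 0, 0, 0, 1]

```text
clock: 29.6
ee_pos: [542.1, -160.6, 55.3]
ee_rot: [2.096, 2.338, -0.0]
wrist_force: [0.2, -2.4, 5.0]
finger_gap: 23.7
finger_force: 25.0
```

>>> drive_tool:
  steps: [4, 0.45, 0, 0, 1, 8, 0.9, 0, 0, 1, 8, 0.9, 0, 0, 1, 7, 0.8, 0, 0, 1, 4, 0.45, 0, 0, 1]

```text
clock: 30.1
ee_pos: [572.7, -156.5, 55.3]
ee_rot: [2.096, 2.339, -0.001]
wrist_force: [-3.5, -1.0, 10.2]
finger_gap: 23.9
finger_force: 25.0
```

>>> drive_tool:
  steps: [0, 0, 0, 0, 1, 0, 0, 0, 0, 1, 0, 0, 0, 0, 1]

```text
clock: 30.4
ee_pos: [573.3, -156.4, 55.3]
ee_rot: [2.095, 2.339, 0.001]
wrist_force: [1.8, 1.2, 4.7]
finger_gap: 23.7
finger_force: 25.0
```

Run:
```python
from h import *
c=Cam('top')
for k in c.blobs((0,150,60),(8,255,255),10,(380,150,460,240)): print('red',k[:,0].mean(0),*rect(c,k,78))
for k in c.blobs((50,100,40),(75,255,255),10,(420,210,460,240)): print('green',*rect(c,k,55))
```

```text
green [ 441.3 -208.7] [22.4 25.1] 87.2 0.76
```

>>> drive_tool:
  steps: [0, 0, 0, 0, 0.7, 0, 0, 0, 0, 0.5, 0, 0, 0, 0, 0.5, 0, 0, 15, 0, 0.5, 0, 0, 40, 0, 0.5]

```text
clock: 30.95
ee_pos: [570.2, -154.9, 108.1]
ee_rot: [-2.091, -2.337, 0.005]
wrist_force: [0.4, 0.1, 0.5]
finger_gap: 45.6
finger_force: 0.0
```

>>> drive_tool:
  steps: [-35, -14, 0, 0, 1, -35, -14, 0, 0, 1, -35, -14, 0, 0, 1, -26.3, -10.6, 0, 0, 1, 0, 0, 0, 0, 1]

```text
clock: 31.45
ee_pos: [437.4, -209.8, 110.4]
ee_rot: [-2.099, -2.336, 0.005]
wrist_force: [-0.2, -0.1, -0.3]
finger_gap: 10.6
finger_force: 0.0
```

>>> drive_tool:
  steps: [0, 0, -20, 0, 1, 0, 0, -10, 0, 1, 0, 0, 0, 0, 1, 0, 0, 0, 0, 1]

```text
clock: 31.85
ee_pos: [441.9, -207.2, 80.1]
ee_rot: [-2.094, -2.342, -0.0]
wrist_force: [0.4, -0.4, 0.9]
finger_gap: 0.4
finger_force: 0.0
```

```bash
python3 look.py top 40
python3 - <<'E'
from h import *
c=Cam('top')
for k in c.blobs((0,150,60),(8,255,255),10,(380,150,460,240)): print('red',k[:,0].mean(0),*rect(c,k,78))
E
```

```text
96.4 [ 441.9 -207.2   80.1] 0.4 0.0
red [418.19354839 172.83870968] [ 570.8 -153.6] [24.7 20.1] 88.5 0.83
```

>>> drive_tool:
  steps: [0, -1, -10, 0, 1, 0, -1, -5, 0, 1, 0, 0, -3, 0, 1, 0, 0, 0, 0, 1]

```text
clock: 32.35
ee_pos: [441.8, -209.6, 62.3]
ee_rot: [2.095, 2.341, 0.0]
wrist_force: [-0.8, 1.2, 9.3]
finger_gap: 0.6
finger_force: 4.5
```

>>> drive_tool:
  steps: [0, 0, -2, 0, 1, 0, 0, -2, 0, 1, 0, 0, -1, 0, 1, 0, 0, 0, 0, 1]

```text
clock: 32.75
ee_pos: [442.1, -209.8, 60.9]
ee_rot: [2.093, 2.339, -0.002]
wrist_force: [-18.3, 6.5, 69.7]
finger_gap: 0.6
finger_force: 34.7
```

>>> drive_tool:
  steps: [0, 0, -2, 0, 1, 0, 0, -1, 0, 1, 0, 0, 0, 0, 1]

```text
clock: 33.05
ee_pos: [442.3, -209.9, 60.2]
ee_rot: [2.091, 2.338, -0.004]
wrist_force: [-28.8, 9.9, 106.3]
finger_gap: 0.4
finger_force: 52.9
```

Button bottomed out. Backing off.

>>> drive_tool:
  steps: [0, 0, 10, 0, 1, 0, 0, 20, 0, 1, 0, 0, 25, 0, 1, 0, 0, 0, 0, 0.7, 0, 0, 0, 0, 0.5]

```text
clock: 33.55
ee_pos: [441.3, -210.0, 108.8]
ee_rot: [2.095, 2.34, -0.0]
wrist_force: [-0.3, -0.1, -0.7]
finger_gap: 12.0
finger_force: 0.0
```

>>> drive_tool:
  steps: [35, 14, 0, 0, 0.5, 35, 14, 0, 0, 0.5, 35, 14, 0, 0, 0.5, 25, 11, 0, 0, 0.5, 0, 0, 0, 0, 0.5]

```text
clock: 34.05
ee_pos: [574.1, -153.5, 107.4]
ee_rot: [-2.09, -2.344, -0.003]
wrist_force: [0.4, 0.2, 0.5]
finger_gap: 45.5
finger_force: 0.0
```

>>> drive_tool:
  steps: [0, 0, 0, 0, 0.5, 0, 0, 0, 0, 0.5, 0, 0, 0, 0, 0.5]

```text
clock: 34.35
ee_pos: [570.2, -157.6, 108.4]
ee_rot: [-2.096, -2.339, 0.002]
wrist_force: [0.4, 0.4, 0.1]
finger_gap: 45.5
finger_force: 0.0
```

```bash
python3 look.py wrist 30
```

```text
96.3 [ 570.2 -157.6  108.4] 45.5 0.0
```

>>> drive_tool:
  steps: [2.5, 1.2, -10, 0, 0.5, 0, 0, -20, 0, 0.5, 0, 0, -13, 0, 0.5, 0, 0, -8, 0, 0.5, 0, 0, -2, 0, 0.5]

```text
clock: 34.9
ee_pos: [573.2, -155.4, 54.6]
ee_rot: [-2.094, -2.34, 0.001]
wrist_force: [0.4, 0.3, 0.8]
finger_gap: 46.0
finger_force: 0.0
```

>>> drive_tool:
  steps: [0, 0, 0, 0, 0.7, 0, 0, 0, 0, 1, 0, 0, 0, 0, 1, 0, 0, 0, 0, 1, 0, 0, 0, 0, 1]

```text
clock: 35.4
ee_pos: [574.2, -155.5, 56.5]
ee_rot: [2.095, 2.34, 0.001]
wrist_force: [-1.7, -0.4, 5.1]
finger_gap: 23.8
finger_force: 25.0
```

>>> drive_tool:
  steps: [-4, -0.45, 0, 0, 1, -8, -0.9, 0, 0, 1, -8, -0.9, 0, 0, 1, -7.3, -0.8, 0, 0, 1, -4.3, -0.5, 0, 0, 1]

```text
clock: 35.9
ee_pos: [542.0, -159.2, 56.4]
ee_rot: [2.094, 2.34, 0.001]
wrist_force: [2.1, 0.1, 4.8]
finger_gap: 24.0
finger_force: 25.0
```

>>> drive_tool:
  steps: [0, 0, 0, 0, 1, 0, 0, 0, 0, 1]

```text
clock: 36.1
ee_pos: [541.4, -159.3, 56.4]
ee_rot: [2.096, 2.34, -0.001]
wrist_force: [-2.4, 0.0, 10.5]
finger_gap: 23.7
finger_force: 25.0
```

>>> drive_tool:
  steps: [0.1, 4.97, 0, 0, 1, -1.0, 9.94, 0, 0, 1, -1.67, 14.91, 0, 0, 1, -1.67, 14.91, 0, 0, 1, -1.67, 14.91, 0, 0, 1]

```text
clock: 36.6
ee_pos: [536.2, -100.2, 56.4]
ee_rot: [2.096, 2.338, -0.001]
wrist_force: [1.3, -2.9, 7.9]
finger_gap: 23.6
finger_force: 25.0
```

>>> drive_tool:
  steps: [-1.67, 14.91, 0, 0, 1, -1.67, 14.91, 0, 0, 1, -1.67, 14.91, 0, 0, 1, -1.67, 14.91, 0, 0, 1, -1.67, 14.91, 0, 0, 1]

```text
clock: 37.1
ee_pos: [527.9, -25.6, 56.4]
ee_rot: [2.096, 2.338, -0.001]
wrist_force: [-0.1, -2.6, 8.6]
finger_gap: 24.0
finger_force: 25.0
```

>>> drive_tool:
  steps: [-1.67, 14.91, 0, 0, 1, -1.67, 14.91, 0, 0, 1, -1.67, 14.91, 0, 0, 1, -1.34, 11.93, 0, 0, 1, -0.9, 8, 0, 0, 1]

```text
clock: 37.6
ee_pos: [520.6, 39.7, 56.4]
ee_rot: [2.095, 2.34, -0.0]
wrist_force: [0.7, -3.9, 8.6]
finger_gap: 23.8
finger_force: 25.0
```

>>> drive_tool:
  steps: [0, 0, 0, 0, 1, 0, 0, 0, 0, 1, 0, 0, 0, 0, 1]

```text
clock: 37.9
ee_pos: [520.5, 40.6, 56.4]
ee_rot: [2.094, 2.342, 0.002]
wrist_force: [-0.0, 3.0, 8.2]
finger_gap: 23.9
finger_force: 25.0
```

>>> drive_tool:
  steps: [0, 0, 0, 0, 0.7, 0, 0, 0, 0, 0.5, 0, 0, 0, 0, 0.5, 0, 0, 15, 0, 0.5, 0, 0, 40, 0, 0.4]

```text
clock: 38.4
ee_pos: [518.1, 38.9, 108.5]
ee_rot: [-2.092, -2.337, 0.008]
wrist_force: [1.4, -0.8, -0.1]
finger_gap: 49.8
finger_force: 0.0
```

>>> drive_tool:
  steps: [2, -40, 10, 0, 0.2, 2, -40, 5, 0, 0, 2, -20, 0, 0, 0, 0, 0, 0, 0, 0, 0, 0, 0, 0, 0]

```text
clock: 38.9
ee_pos: [526.4, -60.3, 125.6]
ee_rot: [-2.096, -2.339, 0.0]
wrist_force: [-1.3, 0.9, -0.3]
finger_gap: 88.5
finger_force: 0.0
```

```bash
python3 look.py wrist 30 w12;python3 look.py top 30
```

```text
96.3 [526.4 -60.3 125.6] 88.5 0.0
b [483.5 -19.6] [40.6 39.8] 6.3 0.97
b [572.1 -64.3] [41.6 42.1] 6.3 0.95
b [566.6 -11.8] [41.9 40.8] 6.3 0.77
b [489.7 -75. ] [40.9 43.5] 5.2 0.78
96.4 [526.4 -59.4 125.6] 90.7 0.0
b [483.  -20.2] [40.4 40.1] 5.7 0.87
b [568.1 -12.9] [36.4 39.5] 88.3 0.82
```

View pics/w12.png

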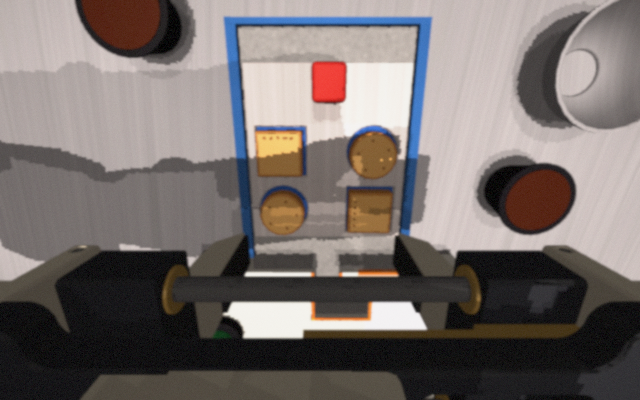

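Carrier is out, with all four biscuits still in their wells: squares (280,152) and (369,211), rounds (374,154) and (283,211). Now returning them to the rack, first the round at (490.7,-75).

>>> drive_tool:
  steps: [-18, -8, 0, 0, 0.4, -17.7, -7.6, 0, 0, 0.4, 0, 0, -20, 0, 0.4, 0, 0, -20, 0, 0.4, 0, 0, -20, 0, 0.4]
  grip_force: 15

```text
clock: 39.5
ee_pos: [491.1, -74.5, 65.4]
ee_rot: [2.093, 2.343, 0.001]
wrist_force: [-0.5, -0.7, 0.2]
finger_gap: 57.8
finger_force: 0.0
```

>>> drive_tool:
  steps: [0, 0, -20, 0, 0.4, 0, 0, -11, 0, 0.4, 0, 0, -7, 0, 0.4, 0, 0, -3.5, 0, 0.4, 0, 0, 0, 0, 0.4]

```text
clock: 40.0
ee_pos: [491.2, -75.5, 24.4]
ee_rot: [-2.095, -2.341, -0.0]
wrist_force: [-0.1, -0.2, 0.1]
finger_gap: 55.1
finger_force: 0.0
```

>>> drive_tool:
  steps: [0, 0, 0, 0, 0.6, 0, 0, 0, 0, 1, 0, 0, 0, 0, 1, 0, 0, 0, 0, 1, 0, 0, 0, 0, 1]

```text
clock: 40.5
ee_pos: [491.5, -75.9, 24.9]
ee_rot: [2.095, 2.34, 0.001]
wrist_force: [-1.1, -0.1, 6.4]
finger_gap: 42.1
finger_force: 15.0
```

>>> drive_tool:
  steps: [0, 0, 10, 0, 1, 0, 0, 30, 0, 1, 0, 0, 40, 0, 1, 0, 0, 30, 0, 1, 0, 0, 0, 0, 1]

```text
clock: 41.0
ee_pos: [493.5, -75.7, 138.7]
ee_rot: [2.092, 2.337, 0.006]
wrist_force: [0.5, 0.0, -0.4]
finger_gap: 41.8
finger_force: 15.0
```

>>> drive_tool:
  steps: [-4.7, 43.6, 0, 0, 1, -4.7, 43.6, 0, 0, 1, -4.7, 43.6, 0, 0, 1, -4.7, 43.6, 0, 0, 1, -4.7, 43.6, 0, 0, 1]

```text
clock: 41.5
ee_pos: [466.7, 143.5, 134.1]
ee_rot: [-2.096, -2.34, 0.001]
wrist_force: [1.2, 0.3, -1.1]
finger_gap: 41.9
finger_force: 15.0
```

>>> drive_tool:
  steps: [-4.7, 43.6, 0, 0, 1, -4.7, 43.6, 0, 0, 1, -4.6, 43.8, 0, 0, 1, 0, 0, 0, 0, 1, 0, 0, -30, 0, 1]

```text
clock: 42.0
ee_pos: [454.6, 276.5, 106.5]
ee_rot: [2.091, 2.344, 0.009]
wrist_force: [0.9, -1.0, -1.1]
finger_gap: 42.0
finger_force: 15.0
```

>>> drive_tool:
  steps: [0, 0, -30, 0, 1, 0, 0, -20, 0, 1, 0, 0, -10, 0, 1, 0, 0, -6, 0, 1, 0, 0, -3, 0, 1]

```text
clock: 42.5
ee_pos: [453.7, 273.2, 35.4]
ee_rot: [-2.095, -2.341, -0.0]
wrist_force: [-0.3, 0.6, -0.3]
finger_gap: 41.8
finger_force: 15.0
```

>>> drive_tool:
  steps: [0, 0, 0, 0, 1, 0, 0, 0, 0, 1]

```text
clock: 42.7
ee_pos: [454.1, 273.5, 36.1]
ee_rot: [2.095, 2.34, 0.002]
wrist_force: [0.3, 0.9, 0.9]
finger_gap: 42.0
finger_force: 15.0
```

>>> drive_tool:
  steps: [0, 0, -0.7, 0, 1, 0, 0, 0, 0, 0.4, 0, 0, 0, 0, 0.4, 0, 0, 0, 0, 0.4, 0, 0, 10, 0, 0.4]

```text
clock: 43.2
ee_pos: [452.9, 272.7, 44.1]
ee_rot: [-2.095, -2.341, 0.003]
wrist_force: [0.4, -0.1, 0.5]
finger_gap: 55.5
finger_force: 0.0
```

>>> drive_tool:
  steps: [0, 0, 40, 0, 0.4, 0, 0, 40, 0, 0.4, 16.2, -40.7, 0, 0, 0.4, 16.2, -40.7, 0, 0, 0.4, 16.2, -40.7, 0, 0, 0.4]

```text
clock: 43.7
ee_pos: [502.8, 150.0, 125.9]
ee_rot: [2.093, 2.341, 0.002]
wrist_force: [-0.2, 0.0, -0.3]
finger_gap: 55.3
finger_force: 0.0
```

>>> drive_tool:
  steps: [16.2, -40.7, 0, 0, 0.4, 16.2, -40.7, 0, 0, 0.4, 10, -25, 0, 0, 0.4, 0, 0, 0, 0, 0.4, 0, 0, 0, 0, 0.4]

```text
clock: 44.2
ee_pos: [544.6, 44.5, 125.2]
ee_rot: [-2.097, -2.339, -0.001]
wrist_force: [-0.4, 0.3, 0.1]
finger_gap: 55.2
finger_force: 0.0
```

```bash
python3 look.py wrist 30;python3 look.py top 40
```

```text
96.3 [544.6  44.5 125.2] 55.2 0.0
b [566.6  -9.3] [42.6 44.6] 48.7 0.77
96.4 [544.3  45.6 125.2] 55.1 0.0
b [454.8 270.8] [42.2 41.5] 44.1 0.78
```

>>> drive_tool:
  steps: [11.6, -28.7, 0, 0, 0.4, 11.7, -28.7, 0, 0, 0.4, 0, 0, -20, 0, 0.4, 0, 0, -30, 0, 0.4, 0, 0, -25, 0, 0.4]

```text
clock: 44.8
ee_pos: [567.7, -11.2, 49.0]
ee_rot: [-2.093, -2.343, -0.001]
wrist_force: [-0.2, 0.2, 0.2]
finger_gap: 55.0
finger_force: 0.0
```

>>> drive_tool:
  steps: [0, 0, -13, 0, 0.4, 0, 0, -7, 0, 0.4, 0, 0, -4, 0, 0.4, 0, 0, -2, 0, 0.4, 0, 0, 0, 0, 0.4]

```text
clock: 45.3
ee_pos: [568.3, -12.5, 24.3]
ee_rot: [2.095, 2.34, 0.001]
wrist_force: [0.1, -0.4, 0.8]
finger_gap: 55.1
finger_force: 0.0
```

>>> drive_tool:
  steps: [0, 0, 0, 0, 0.6, 0, 0, 0, 0, 1, 0, 0, 0, 0, 1, 0, 0, 0, 0, 1, 0, 0, 0, 0, 1]

```text
clock: 45.8
ee_pos: [568.3, -12.7, 24.2]
ee_rot: [2.095, 2.34, 0.001]
wrist_force: [0.3, -0.5, 5.7]
finger_gap: 41.9
finger_force: 15.0
```

>>> drive_tool:
  steps: [0, 0, 10, 0, 1, 0, 0, 30, 0, 1, 0, 0, 40, 0, 1, 0, 0, 30, 0, 1, 0, 0, 0, 0, 1]

```text
clock: 46.3
ee_pos: [570.4, -12.0, 138.4]
ee_rot: [2.092, 2.337, 0.008]
wrist_force: [0.7, 0.3, -0.9]
finger_gap: 42.3
finger_force: 15.0
```

>>> drive_tool:
  steps: [-12.4, 42.9, 0, 0, 1, -12.4, 42.9, 0, 0, 1, -12.4, 42.9, 0, 0, 1, -12.4, 42.9, 0, 0, 1, -12.4, 42.9, 0, 0, 1]

```text
clock: 46.8
ee_pos: [504.8, 203.1, 133.5]
ee_rot: [-2.095, -2.34, 0.001]
wrist_force: [0.6, 0.3, -0.4]
finger_gap: 42.3
finger_force: 15.0
```

>>> drive_tool:
  steps: [-12.4, 42.9, 0, 0, 1, -12.4, 42.9, 0, 0, 1, -12.4, 42.9, 0, 0, 1, -12.4, 42.9, 0, 0, 1, 0, 0, 0, 0, 1]

```text
clock: 47.3
ee_pos: [451.8, 380.8, 134.0]
ee_rot: [-2.081, -2.347, -0.004]
wrist_force: [-0.4, 0.0, 0.3]
finger_gap: 42.5
finger_force: 15.0
```

>>> drive_tool:
  steps: [0, 0, -40, 0, 1, 0, 0, -35, 0, 1, 0, 0, -15, 0, 1, 0, 0, -6, 0, 1, 0, 0, -3, 0, 1]

```text
clock: 47.8
ee_pos: [456.5, 373.6, 34.9]
ee_rot: [-2.095, -2.341, -0.0]
wrist_force: [0.2, -0.2, -0.2]
finger_gap: 42.4
finger_force: 15.0
```

>>> drive_tool:
  steps: [0, 0, 0, 0, 1, 0, 0, 0, 0, 1]

```text
clock: 48.0
ee_pos: [456.9, 374.0, 36.0]
ee_rot: [2.095, 2.34, 0.003]
wrist_force: [-0.0, -0.8, -0.1]
finger_gap: 42.4
finger_force: 15.0
```

>>> drive_tool:
  steps: [0, 0, -1.2, 0, 1, 0, 0, 0, 0, 0.4, 0, 0, 0, 0, 0.4, 0, 0, 0, 0, 0.4, 0, 0, 10, 0, 0.4]

```text
clock: 48.5
ee_pos: [455.7, 372.7, 42.8]
ee_rot: [-2.095, -2.341, 0.003]
wrist_force: [0.1, -0.1, -0.6]
finger_gap: 54.7
finger_force: 0.0
```

>>> drive_tool:
  steps: [0, 0, 40, 0, 0.4, 0, 0, 40, 0, 0.4, 3.1, -42, 0, 0, 0.4, 3.1, -42, 0, 0, 0.4, 3.1, -42, 0, 0, 0.4]

```text
clock: 49.0
ee_pos: [465.7, 246.4, 124.5]
ee_rot: [2.094, 2.341, 0.002]
wrist_force: [0.5, -0.8, 0.2]
finger_gap: 55.4
finger_force: 0.0
```

>>> drive_tool:
  steps: [3.1, -42, 0, 0, 0.4, 3.1, -42, 0, 0, 0.4, 3.1, -42, 0, 0, 0.4, 3.1, -42, 0, 0, 0.4, 3.1, -42, 0, 0, 0.4]

```text
clock: 49.5
ee_pos: [481.2, 35.9, 124.3]
ee_rot: [2.094, 2.34, 0.001]
wrist_force: [0.5, 0.1, -0.6]
finger_gap: 55.2
finger_force: 0.0
```

>>> drive_tool:
  steps: [0, 0, 0, 0, 0.4, 0, 0, 0, 0, 0.4]

```text
clock: 49.7
ee_pos: [481.3, 36.5, 124.1]
ee_rot: [2.098, 2.338, 0.001]
wrist_force: [-0.2, 0.3, -0.5]
finger_gap: 55.2
finger_force: 0.0
```

```bash
python3 look.py wrist 30;python3 look.py top 40
```

```text
96.2 [481.3  36.5 124.1] 55.2 0.0
b [482.6 -16.7] [40.2 45.1] 6.2 0.94
96.3 [481.3  37.9 124.1] 54.9 0.0
b [456.  372.7] [44.1 41.1] 88.6 0.77
b [454.8 270.8] [42.2 41.5] 44.0 0.77
```

>>> drive_tool:
  steps: [1.4, -28.5, 0, 0, 0.4, 1.4, -28.5, 0, 0, 0.4, 0, 0, -20, 0, 0.4, 0, 0, -30, 0, 0.4, 0, 0, -25, 0, 0.4]

```text
clock: 50.3
ee_pos: [484.2, -18.1, 47.8]
ee_rot: [2.093, 2.343, 0.002]
wrist_force: [0.9, 0.1, -0.3]
finger_gap: 55.1
finger_force: 0.0
```

>>> drive_tool:
  steps: [0, 0, -13, 0, 0.4, 0, 0, -7, 0, 0.4, 0, 0, -4, 0, 0.4, 0, 0, -1, 0, 0.4, 0, 0, 0, 0, 0.4]

```text
clock: 50.8
ee_pos: [484.4, -19.4, 24.1]
ee_rot: [2.094, 2.34, 0.001]
wrist_force: [-0.2, 0.9, 0.6]
finger_gap: 54.9
finger_force: 0.0
```

>>> drive_tool:
  steps: [0, 0, 0, 0, 0.6, 0, 0, 0, 0, 1, 0, 0, 0, 0, 1, 0, 0, 0, 0, 1, 0, 0, 0, 0, 1]

```text
clock: 51.3
ee_pos: [484.2, -19.7, 23.9]
ee_rot: [2.095, 2.34, 0.0]
wrist_force: [-0.9, -0.7, 6.5]
finger_gap: 40.7
finger_force: 15.0
```

>>> drive_tool:
  steps: [0, 0, 10, 0, 1, 0, 0, 30, 0, 1, 0, 0, 40, 0, 1, 0, 0, 30, 0, 1, 0, 0, 0, 0, 1]

```text
clock: 51.8
ee_pos: [486.3, -19.1, 137.7]
ee_rot: [2.092, 2.337, 0.007]
wrist_force: [0.2, 0.4, -0.5]
finger_gap: 40.8
finger_force: 15.0
```

>>> drive_tool:
  steps: [9.3, 42.4, 0, 0, 1, 9.3, 42.4, 0, 0, 1, 9.3, 42.4, 0, 0, 1, 9.3, 42.4, 0, 0, 1, 9.3, 42.4, 0, 0, 1]

```text
clock: 52.3
ee_pos: [530.1, 193.8, 133.0]
ee_rot: [-2.095, -2.34, 0.001]
wrist_force: [0.6, -0.3, -0.2]
finger_gap: 40.6
finger_force: 15.0
```

>>> drive_tool:
  steps: [9.3, 42.4, 0, 0, 1, 9.3, 42.4, 0, 0, 1, 0, 0, 0, 0, 1, 0, 0, 0, 0, 1, 0, 0, -40, 0, 1]

```text
clock: 52.8
ee_pos: [551.8, 278.1, 97.1]
ee_rot: [2.094, 2.337, 0.011]
wrist_force: [0.7, 0.6, -0.7]
finger_gap: 40.5
finger_force: 15.0
```

>>> drive_tool:
  steps: [0, 0, -30, 0, 1, 0, 0, -17, 0, 1, 0, 0, -8, 0, 1, 0, 0, -3, 0, 1, 0, 0, 0, 0, 1]

```text
clock: 53.3
ee_pos: [549.3, 276.6, 35.9]
ee_rot: [2.096, 2.34, 0.0]
wrist_force: [0.4, 0.0, -0.6]
finger_gap: 40.9
finger_force: 15.0
```

>>> drive_tool:
  steps: [0, 0, 0, 0, 1, 0, 0, 0, 0, 1]

```text
clock: 53.5
ee_pos: [549.6, 277.5, 36.5]
ee_rot: [2.095, 2.34, 0.002]
wrist_force: [-0.2, -0.6, -0.2]
finger_gap: 40.5
finger_force: 15.0
```

>>> drive_tool:
  steps: [0, 0, -1.8, 0, 1, 0, 0, 0, 0, 0.4, 0, 0, 0, 0, 0.4, 0, 0, 0, 0, 0.4, 0, 0, 10, 0, 0.4]

```text
clock: 54.0
ee_pos: [548.2, 276.6, 42.9]
ee_rot: [-2.095, -2.34, 0.003]
wrist_force: [0.0, -0.2, 0.1]
finger_gap: 55.2
finger_force: 0.0
```

>>> drive_tool:
  steps: [0, 0, 40, 0, 0.4, 0, 0, 40, 0, 0.4, 3.3, -40.7, 0, 0, 0.4, 3.3, -40.7, 0, 0, 0.4, 3.3, -40.7, 0, 0, 0.4]

```text
clock: 54.5
ee_pos: [559.1, 154.1, 124.9]
ee_rot: [2.093, 2.341, 0.002]
wrist_force: [1.2, 0.7, 0.1]
finger_gap: 55.4
finger_force: 0.0
```

>>> drive_tool:
  steps: [3.3, -40.7, 0, 0, 0.4, 3.3, -40.7, 0, 0, 0.4, 3.3, -40.7, 0, 0, 0.4, 3.3, -40.7, 0, 0, 0.4, 0, 0, 0, 0, 0.4]

```text
clock: 55.0
ee_pos: [572.5, -15.5, 123.9]
ee_rot: [2.104, 2.329, -0.005]
wrist_force: [-0.7, 0.3, -0.8]
finger_gap: 55.0
finger_force: 0.0
```

>>> drive_tool:
  steps: [0, 0, 0, 0, 0.4, 0, 0, 0, 0, 0.4]

```text
clock: 55.2
ee_pos: [572.2, -6.2, 124.3]
ee_rot: [-2.094, -2.342, -0.002]
wrist_force: [-0.8, 1.0, 0.3]
finger_gap: 55.2
finger_force: 0.0
```

```bash
python3 look.py wrist 30;python3 look.py top 40
```

```text
96.4 [572.2  -6.2 124.3] 55.2 0.0
b [572.1 -62.9] [40.3 45.4] 6.5 0.94
well [483.6 -19.1] [43.7 42.3] 6.5 0.96
well [567.7 -10.2] [44.5 43.4] 6.5 0.79
96.5 [572.1  -5.9 124.2] 54.7 0.0
b [548.9 276.1] [43.6 42.9] 4.9 0.88
b [456.  372.7] [44.1 41.1] 88.6 0.78
b [454.8 270.8] [42.2 41.5] 44.0 0.78
```

>>> drive_tool:
  steps: [0.6, -29.4, 0, 0, 0.4, 0.6, -29.5, 0, 0, 0.4, 0, 0, -20, 0, 0.4, 0, 0, -30, 0, 0.4, 0, 0, -25, 0, 0.4]

```text
clock: 55.8
ee_pos: [573.3, -65.5, 47.9]
ee_rot: [2.094, 2.342, 0.001]
wrist_force: [-0.6, -0.1, -0.9]
finger_gap: 54.9
finger_force: 0.0
```

>>> drive_tool:
  steps: [0, 0, -13, 0, 0.4, 0, 0, -7, 0, 0.4, 0, 0, -4, 0, 0.4, 0, 0, -1, 0, 0.4, 0, 0, 0, 0, 0.4]

```text
clock: 56.3
ee_pos: [573.9, -66.5, 24.4]
ee_rot: [2.095, 2.34, 0.001]
wrist_force: [-0.3, 0.0, -0.2]
finger_gap: 55.2
finger_force: 0.0
```

>>> drive_tool:
  steps: [0, 0, 0, 0, 0.6, 0, 0, 0, 0, 1, 0, 0, 0, 0, 1, 0, 0, 0, 0, 1, 0, 0, 0, 0, 1]

```text
clock: 56.8
ee_pos: [573.6, -66.7, 24.2]
ee_rot: [2.095, 2.34, 0.001]
wrist_force: [-0.3, -0.5, 5.5]
finger_gap: 40.9
finger_force: 15.0
```

>>> drive_tool:
  steps: [0, 0, 10, 0, 1, 0, 0, 30, 0, 1, 0, 0, 40, 0, 1, 0, 0, 30, 0, 1, 0, 0, 0, 0, 1]

```text
clock: 57.3
ee_pos: [575.9, -66.2, 138.5]
ee_rot: [2.091, 2.337, 0.007]
wrist_force: [0.4, 0.0, -0.5]
finger_gap: 40.9
finger_force: 15.0
```

>>> drive_tool:
  steps: [-1.8, 43.9, 0, 0, 1, -1.8, 43.9, 0, 0, 1, -1.8, 43.9, 0, 0, 1, -1.8, 43.9, 0, 0, 1, -1.8, 43.9, 0, 0, 1]

```text
clock: 57.8
ee_pos: [563.6, 154.4, 133.4]
ee_rot: [-2.095, -2.34, 0.001]
wrist_force: [1.4, 0.8, -0.8]
finger_gap: 40.9
finger_force: 15.0
```

>>> drive_tool:
  steps: [-1.8, 43.9, 0, 0, 1, -1.8, 43.9, 0, 0, 1, -1.8, 43.9, 0, 0, 1, -1.8, 43.9, 0, 0, 1, -1.8, 43.9, 0, 0, 1]

```text
clock: 58.3
ee_pos: [554.7, 373.8, 133.2]
ee_rot: [-2.095, -2.341, 0.002]
wrist_force: [1.5, 0.5, -0.4]
finger_gap: 40.7
finger_force: 15.0
```

>>> drive_tool:
  steps: [0, 0, 0, 0, 1, 0, 0, -40, 0, 1, 0, 0, -30, 0, 1, 0, 0, -17, 0, 1, 0, 0, -8, 0, 1]

```text
clock: 58.8
ee_pos: [554.5, 371.3, 36.7]
ee_rot: [-2.095, -2.34, 0.005]
wrist_force: [-0.4, 0.6, 0.7]
finger_gap: 40.7
finger_force: 15.0
```

>>> drive_tool:
  steps: [0, 0, -3, 0, 1, 0, 0, 0, 0, 1, 0, 0, 0, 0, 1]

```text
clock: 59.1
ee_pos: [555.9, 373.0, 37.1]
ee_rot: [2.095, 2.34, 0.003]
wrist_force: [-0.5, 0.1, 0.4]
finger_gap: 40.6
finger_force: 15.0
```

>>> drive_tool:
  steps: [0, 0, -2.2, 0, 1, 0, 0, 0, 0, 1, 0, 0, 0, 0, 0.4, 0, 0, 0, 0, 0.4, 0, 0, 0, 0, 0.4]

```text
clock: 59.6
ee_pos: [555.2, 372.4, 33.5]
ee_rot: [2.095, 2.341, -0.0]
wrist_force: [0.5, 0.5, 0.1]
finger_gap: 54.5
finger_force: 0.0
```

>>> drive_tool:
  steps: [0, 0, 15, 0, 0.4, 0, 0, 40, 0, 0.4, 0, 0, 45, 0, 0.4, 0, -45, 0, 0, 0.4, 0, -45, 0, 0, 0.4]

```text
clock: 60.1
ee_pos: [555.6, 283.8, 136.4]
ee_rot: [2.091, 2.343, 0.007]
wrist_force: [0.7, -0.8, -1.3]
finger_gap: 54.8
finger_force: 0.0
```

>>> drive_tool:
  steps: [0, -45, 30, 0, 0.4, 0, -45, 30, 0, 0.4, 0, -45, 0, 0, 0.4, 0, 0, 0, 0, 0.4, 0, 0, 0, 0, 0.4]

```text
clock: 60.6
ee_pos: [555.6, 152.9, 190.0]
ee_rot: [2.098, 2.337, 0.001]
wrist_force: [0.9, 1.0, 0.4]
finger_gap: 55.1
finger_force: 0.0
```

```bash
python3 look.py wrist 40;python3 look.py top 40 t3
python3 - <<'E'
from h import *
c=Cam('top')
for k in c.blobs((0,150,60),(8,255,255),10,(320,150,460,240)): print('red',*rect(c,k,78))
for k in c.blobs((40,30,20),(110,70,120),400,(170,150,300,270)): print('rack',*rect(c,k,25))
E
```

```text
96.2 [555.6 152.9 190. ] 55.1 0.0
b [548.6 277. ] [41.8 41.4] 6.2 0.94
b [455.1 271.7] [42.  44.2] 89.5 0.78
96.3 [555.3 154.7 189.8] 55.3 0.0
b [555.5 370.2] [44.4 44.3] 0.2 0.89
b [456.1 372.7] [43.9 41.3] 90.0 0.78
b [453.6 270.8] [41.2 41.2] 89.5 0.8
```

View pics/t3.png

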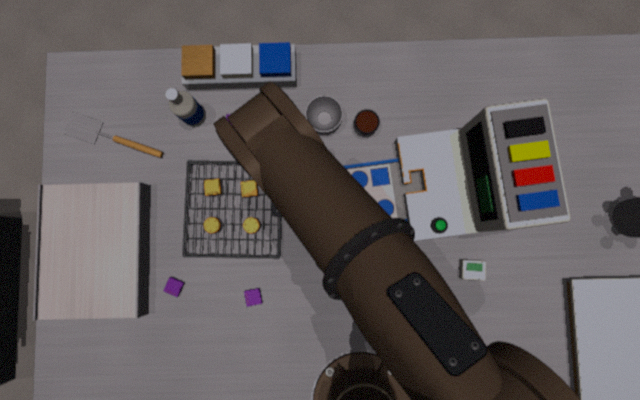

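All four biscuits lie on the rack at (212,187), (249,188), (212,225) and (251,225). The carrier is clear of the hood and the button is up, so I'm handing in.

```bash
python3 -c "
from station import r
print(r.job_done())"
```

```text
the job is handed in; nothing more can be done
None
```

The job is handed in: all four biscuits were printed with the carrier locked in and are back flat on the rack. The carrier is clear of the hood on the feed bed. The start button press briefly reached about 106 N at the wrist, against the 120 N limit, and the hand-in returned no verdict.

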